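Put the laundry-room soap shelf in order

TASK

Tidy the soap counter: stand all the green detergent bottles upright in one neat row on the shelf, side by side starting at the end panel, square to the shelf with a broad side to the front and the back to the rear rail, with less than a finger's width (15 mm) between neighbours, to the panel and to the rail. Nest all the dosing cups inside one another in one upright stack that stands on the shelf near its open end, midway between front and rear. Leave the peg box, the tin and the brush where they are.

Things in the scene. Friction and masses are not known exactly. Their poses are not given: they have to be found in the camera images.
- shelf: fixed pale-wood shelf: board 130 mm deep (x, +-65) and 460 mm long (y, +-230), top at z 80 mm. At the +y end (robot's left) an end panel stands 70 mm above the board, inner face at y 214 mm; the -y end is open. Rear rail: 8 mm steel bar along the far edge, near side at x 53 mm, 35 mm above the board; front open. Origin: on the counter under the board's middle; x to the rail, z up
- bottle1: green detergent bottle, white screw cap, blank label on both broad sides: body 54 deep (x) by 72 mm wide (y) up to 96 mm, shoulder 44 by 58 mm up to 111, a third full, cap 36 mm across from 115 to 145 mm, the top; 0.25 to 0.5 kg. Same front and back; all bottles alike. Origin: centre of underside, z up. Starts upright on the counter; may be absent (None)
- bottle2: green detergent bottle, white screw cap, blank label on both broad sides: body 54 deep (x) by 72 mm wide (y) up to 96 mm, shoulder 44 by 58 mm up to 111, a third full, cap 36 mm across from 115 to 145 mm, the top; 0.25 to 0.5 kg. Same front and back; all bottles alike. Origin: centre of underside, z up. Starts upright on the counter; may be absent (None)
- bottle3: green detergent bottle, white screw cap, blank label on both broad sides: body 54 deep (x) by 72 mm wide (y) up to 96 mm, shoulder 44 by 58 mm up to 111, a third full, cap 36 mm across from 115 to 145 mm, the top; 0.25 to 0.5 kg. Same front and back; all bottles alike. Origin: centre of underside, z up. Starts upright on the counter; may be absent (None)
- bottle4: green detergent bottle, white screw cap, blank label on both broad sides: body 54 deep (x) by 72 mm wide (y) up to 96 mm, shoulder 44 by 58 mm up to 111, a third full, cap 36 mm across from 115 to 145 mm, the top; 0.25 to 0.5 kg. Same front and back; all bottles alike. Origin: centre of underside, z up. Starts upright on the counter; may be absent (None)
- cup1: white tapered dosing cup, open top, 70 mm high, 60 g: 38 mm across at the foot, 60 at 55 mm height, then an upright lip 67 mm across, 14 mm high; wall 2.5 mm. Inside bottom 24 mm above the foot: a cup set in another sits 24 mm higher, about 2 mm play. All cups alike. Origin: centre of underside, z up. Starts upright on the counter; may be absent (None)
- cup2: white tapered dosing cup, open top, 70 mm high, 60 g: 38 mm across at the foot, 60 at 55 mm height, then an upright lip 67 mm across, 14 mm high; wall 2.5 mm. Inside bottom 24 mm above the foot: a cup set in another sits 24 mm higher, about 2 mm play. All cups alike. Origin: centre of underside, z up. Starts upright on the counter; may be absent (None)
- cup3: white tapered dosing cup, open top, 70 mm high, 60 g: 38 mm across at the foot, 60 at 55 mm height, then an upright lip 67 mm across, 14 mm high; wall 2.5 mm. Inside bottom 24 mm above the foot: a cup set in another sits 24 mm higher, about 2 mm play. All cups alike. Origin: centre of underside, z up. Starts upright on the counter; may be absent (None)
- cup4: white tapered dosing cup, open top, 70 mm high, 60 g: 38 mm across at the foot, 60 at 55 mm height, then an upright lip 67 mm across, 14 mm high; wall 2.5 mm. Inside bottom 24 mm above the foot: a cup set in another sits 24 mm higher, about 2 mm play. All cups alike. Origin: centre of underside, z up. Starts upright on the counter; may be absent (None)
- pegbox: bystander: grey open box of clothes pegs, 100 by 140 mm, 60 mm high, on the left; origin: centre of the underside
- tin: bystander: round tin, 68 mm across, 85 mm high, near the robot on its right; origin: centre of the underside
- brush: bystander: hand brush about 0.2 m long lying near the robot on its left; origin: underside, near its middle
Mind the look-alikes: they are no part of the job. What is shaped like the bottle2 but orange is not meant.

How it is judged:
By the outcome, as a careful person would: the job done as asked, in the order asked, and still so for the second after the job is handed in, with the robot touching nothing.
Of bottle1, bottle2, bottle3, bottle4 only 3 to 4 are there at a start; the rules pass over those that are not, and their reading is None.
Of cup1, cup2, cup3, cup4 only 3 to 4 are there at a start; the rules pass over those that are not, and their reading is None.
At some moment in a run one of bottle1, bottle2, bottle3, bottle4, cup1, cup2, cup3, cup4 may be knocked a few centimetres aside while the robot is not near it.
It also fails if it takes over 210 s, if anything falls off the work surface, if the arm or the gripper's body presses on something with over 40 N, if the wrist force passes 120 N, or if a joint passes its speed limit or range.

ROBOT

A 6-joint arm with a two-finger parallel gripper is mounted at the origin on the work surface. World frame = base frame: x ahead of the robot, y to its left, z up, the work surface at z = 0. Lengths are in m, angles in rad, forces in N, time in s.
With the tool pointing down it reaches from about 0.25 to 0.775 m from the base axis. Payload 4 kg.
Tool frame: the origin (TCP) lies between the finger pads; the fingertips stand 19 mm ahead of it and the grasp point (between the pads) is the TCP; z points along the fingers, y is the direction in which the jaws open and shut (so a half turn about z gives the same grasp; the last joint's range is limited). The gripper opens to 85 mm and grips with 20 to 120 N. Pads are 22 mm wide; open, the fingers measure 114 mm over their backs; the gripper's body (76 mm by 85 mm) begins 54 mm behind the grasp point. The pads swing forward as they close: fully open they stand 13 mm farther back than shut.
Start: joints at [1.055, 0.087, 1.371, -0, 1.684, -0.103], TCP at [0.221, 0.504, 0.212] pointing down, gripper open.
Joint ranges: [-3.1, 3.1], [-0.76, 2.03], [0.27, 2.55], [-1.08, 4.22], [0.17, 2.65], [-2.57, 2.57]. Speed limits (rad/s): [2.79, 2.79, 3.14, 3.14, 3.14, 3.14].

INTERFACE

Orientations are given as a unit quaternion [w, x, y, z].
In Python, from workcell import manip gives the robot as it stands.
- The arm moves only by the tool jog_arm, never from a script. Its argument "targets" is a list of rows, each a list of 7 numbers: the shift along the tool's x, y, z in cm, then the turn, a rotation vector about the tool's x, y, z in rad, then the closure in counts, from 0 (fully open) to 255 (shut). A call has 1 to 20 rows; each row is the pose to reach, as a shift and turn from the pose commanded when the call began, along the tool's axes at that moment; what a row does not reach only later rows make up. A row lasts 1/8 s, in which the tool goes at most 62.5 mm and 10.7 degrees, less where a joint would pass 70% of its speed; a pose out of reach is approached as far as the arm can. A call with a gripper value outside its range is refused whole. The fingers move at their own pace and stop on an object; "grip_force" is the grip in N (left out, the last holds). Time passes only in rows, so rows that repeat a pose let the fingers close. It gives the time, the measured TCP pose, the force and the opening at its end, in the units of the state.
- manip.read_state(): the state, without advancing time (a new reading comes with each control period).
- manip.camera(name): name is "scene" or "top" or "wrist"; returns a dict with "image" (400x640x3 uint8, blue, green, red), "range_z" (400x640 float32, m along the optical axis (not along the pixel's ray), 0 where there is no reading), "fx", "fy", "cx", "cy" (pixels), "dist_coeffs" ([k1, k2, p1, p2, k3] as OpenCV has them; the pictures are not rectified), "eye" and "rotation" of the camera in the world. Camera axes: x right, y down, z forward; pixel columns grow to the right and rows downward; lengths in m; the calibration is good to about 2 mm. A picture is of the moment at which its call begins.
- manip.sign_off(): hands the job in, once; it reports no verdict.
The state is a dict: "time": time; "qpos": joint angles; "dq": joint speeds; "tau": joint torques, N m; "tool_pos": TCP position; "ee_rot": TCP orientation; "contact_force": force on the tool from outside, world axes, zero at the start; "wrist_torque": the same for the moment, N m; "width": opening from 0.0 (shut) to 1.0 (fully open).
Only numpy, scipy, OpenCV 4.12 (cv2) and the standard library are available. Lean on these libraries where they do the work, as an engineer would, in place of code of your own. Each camera call takes 0.05 s, during which the arm holds its last target.

## Working session

There is one attempt and no reset: what is moved stays moved. The work goes in short steps, Python scripts to look and compute and a tool call to move; the robot and the scene stay as the last step left them, time stands still between calls to the robot, and variables do not carry over. Pictures are saved under pics/ and viewed, and the job is handed in when it is done.

Besides the shell and the picture viewer there is one more tool, called as a command line: name --pt "numbers of a row" for each row, then --argument value for the rest. jog_arm: Moves the arm, as the interface text tells. Its arguments: {"type":"object","properties":{"targets":{"type":"array"},"grip_force":{"type":"number"}},"required":["targets"]}

```bash
mkdir -p pics; ls; python3 - <<'E'
from workcell import manip
import cv2
s=manip.read_state(); print({k:(v if not hasattr(v,'__len__') else [round(float(x),3) for x in v]) for k,v in s.items()})
for n in ["scene","top","wrist"]:
    c=manip.camera(n); cv2.imwrite(f"pics/{n}0.png",c["image"]); print(n,c["fx"],c["cx"],c["cy"],c["dist_coeffs"],c["eye"],c["rotation"])
E
```

```text
pics
{'time': 0.0, 'qpos': [1.055, 0.088, 1.372, 0.0, 1.684, -0.103], 'dq': [-0.001, -0.001, 0.0, -0.001, -0.001, -0.001], 'tau': [-0.001, -35.186, -31.327, -0.0, 0.011, -0.0], 'tool_pos': [0.22, 0.503, 0.211], 'ee_rot': [-0.0, 0.205, 0.979, -0.001], 'contact_force': [1.193, 0.467, -0.151], 'wrist_torque': [-0.004, -0.021, 0.025], 'width': 1.0011972079297635}
scene 486.1624182211029 316.36820491205543 204.63803479877942 [-0.01616754  0.          0.          0.          0.        ] [ 1.68844042 -0.0808378   1.10276698] [-0.30706314  0.68550121  0.60233594 -0.27016982]
top 484.93924307240115 317.6024993301173 191.7698568133009 [0.01183918 0.         0.         0.         0.        ] [0.37024981 0.06604742 1.67510768] [ 0.03264173 -0.70321958  0.70974995 -0.02591815]
wrist 322.6409965504389 316.6706214624481 197.3868862267485 [-0.04603934  0.          0.          0.          0.        ] [0.15780495 0.53106884 0.37320714] [0.1145972  0.82901723 0.54242846 0.07327535]
```

View pics/scene0.png

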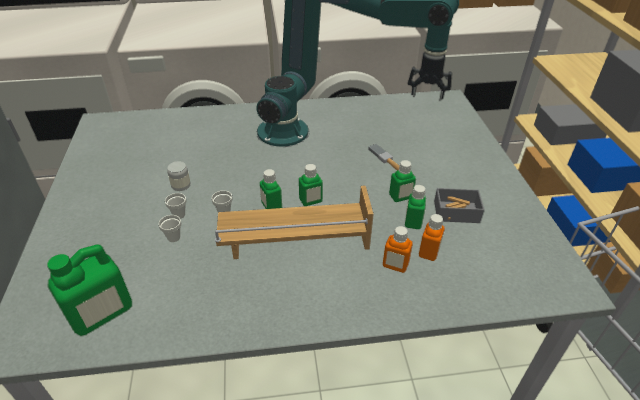

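View pics/top0.png

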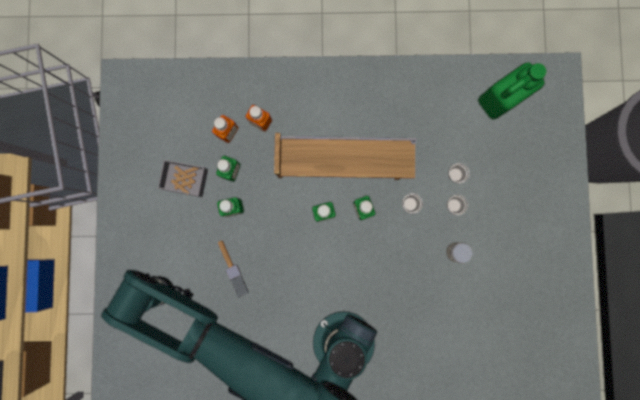

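View pics/wrist0.png

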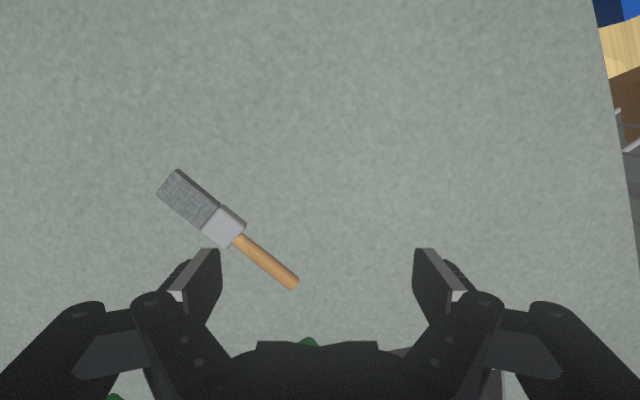

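The views show four green bottles: (228,167), (230,206), (323,211) and (364,207) in the top image. Three cups are at (458,173), (411,203) and (456,205). The shelf is centred near (346,158), with its end panel on the left. The two orange bottles and the green jug are look-alikes. Next I'll measure everything.

```bash
cat > h.py <<'E'
from workcell import manip
import numpy as np, cv2
from scipy.spatial.transform import Rotation as R
def rot(q): return R.from_quat([q[1],q[2],q[3],q[0]])
def cam(n,save=None):
    c=manip.camera(n); c['K']=np.array([[c['fx'],0,c['cx']],[0,c['fy'],c['cy']],[0,0,1.]])
    c['Rm']=rot(c['rotation']).as_matrix(); c['eye']=np.array(c['eye'])
    if save: cv2.imwrite('pics/%s.png'%save,c['image'])
    return c
def rays(c,uv):
    p=cv2.undistortPoints(np.array(uv,float).reshape(-1,1,2),c['K'],np.array(c['dist_coeffs'],float)).reshape(-1,2)
    return np.c_[p,np.ones(len(p))]@c['Rm'].T
def onplane(c,uv,z):
    d=rays(c,uv); return c['eye']+d*((z-c['eye'][2])/d[:,2])[:,None]
def cloud(c):
    h,w=c['range_z'].shape; u,v=np.meshgrid(np.arange(w),np.arange(h))
    d=rays(c,np.c_[u.ravel(),v.ravel()])
    P=c['eye']+d*c['range_z'].reshape(-1,1); P[c['range_z'].ravel()<=0]=np.nan
    return P.reshape(h,w,3)
def masks(c):
    hsv=cv2.cvtColor(c['image'],cv2.COLOR_BGR2HSV); H,S,V=cv2.split(hsv)
    return dict(green=((H>45)&(H<80)&(S>130)).astype(np.uint8), white=((S<45)&(V>150)).astype(np.uint8), wood=((H>8)&(H<25)&(S>80)).astype(np.uint8), hsv=hsv)
def blobs(m,amin):
    n,l,s,ce=cv2.connectedComponentsWithStats(m.astype(np.uint8))
    return [(l==i,s[i],ce[i]) for i in range(1,n) if s[i][4]>=amin]
def bottles(c,P=None,verbose=True):
    P=cloud(c) if P is None else P; m=masks(c); out=[]
    for b,s,ce in blobs(m['green'],60):
        if s[4]>2500: continue
        z=P[...,2]; g=b&(z>0.0)
        # cap: non-green pts above, near blob
        cen=np.nanmedian(P[g],axis=0)
        base=0.08 if np.nanpercentile(z[g],95)>0.14 else 0.
        cap=(np.hypot(P[...,0]-cen[0],P[...,1]-cen[1])<.06)&(z>base+.137)&(z<base+.155)&(m['green']==0)
        cap_uv=np.argwhere(cap)[:,::-1]
        pc=onplane(c,cap_uv.mean(0),base+.145)[0] if len(cap_uv)>5 else None
        top=b&(z>base+.088)
        q=P[top]; r=cv2.minAreaRect((q[:,:2]*1000).astype(np.float32)) if len(q)>5 else None
        out.append((cen,pc,r,base))
        if verbose: print('bottle',s[:5],'cen',cen.round(3),'cap',None if pc is None else pc.round(4),'ncap',len(cap_uv),'rect',r,'zmax',np.nanmax(z[g]).round(3))
    return out
def st():
    s=manip.read_state(); e=rot(s['ee_rot']).as_matrix()
    print('t',round(s['time'],2),'tcp',np.round(s['tool_pos'],4),'tilt',np.round(e[:,2],4),'toolx yaw deg',round(np.degrees(np.arctan2(e[1,0],e[0,0])),2),'F',np.round(s['contact_force'],1),'w',round(s['width'],3))
    return s
E
python3 - <<'E'
from h import *
c=cam('top'); P=cloud(c); bottles(c,P)
m=masks(c)
for b,s,ce in blobs((P[...,2]>.05)&(P[...,2]<.10)&(P[...,0]>.2)&(P[...,1]<-.15),30):
    q=P[b]; print(s,ce.round(1),np.nanmean(q,0).round(4),np.nanmax(q[:,2]),cv2.minEnclosingCircle((q[:,:2]*1000).astype(np.float32)))
w=(m['wood']>0)&(P[...,0]>.3)
for b,s,ce in blobs(w,500):
    q=P[b]; t=q[abs(q[:,2]-.08)<.008]; print('wood',s,np.nanmedian(q,0),cv2.minAreaRect((t[:,:2]*1000).astype(np.float32)),len(t), np.nanmax(q[:,2]))
    t=q[abs(q[:,2]-.15)<.008];print('panel',cv2.minAreaRect((t[:,:2]*1000).astype(np.float32)),len(t))
print('table z',np.nanmedian(P[300:,450:590,2]))
E
```

```text
bottle [ 479   63   67   55 1916] cen [ 0.811 -0.531  0.169] cap None ncap 0 rect ((826.6171264648438, -555.4230346679688), (87.9532699584961, 140.2818603515625), 36.57634735107422) zmax 0.246
bottle [217 157  20  23 148] cen [0.568 0.371 0.097] cap [0.5869 0.3816 0.145 ] ncap 105 rect ((585.4755249023438, 381.45416259765625), (49.0699462890625, 66.96285247802734), 70.95387268066406) zmax 0.116
bottle [355 197  20  22 126] cen [ 0.437 -0.064  0.099] cap [ 0.4505 -0.0714  0.145 ] ncap 98 rect ((449.5400695800781, -70.56060791015625), (65.25240325927734, 47.87006759643555), 19.98833465576172) zmax 0.112
bottle [229 198  14  16 127] cen [0.459 0.347 0.095] cap [0.4582 0.3734 0.145 ] ncap 100 rect ((458.9533996582031, 350.51654052734375), (31.52758026123047, 50.20401382446289), 85.9937973022461) zmax 0.115
[480  90  23  28 184] [489.1 105.9] [ 0.7855 -0.4949  0.0755] 0.09985503404954721 ((796.1641845703125, -507.34686279296875), 49.34120559692383)
[ 387  140   29   39 1046] [400.7 158.4] [ 0.6111 -0.1956  0.08  ] 0.09981890997324006 ((611.4400634765625, -195.54617309570312), 75.938049316
[... 533 characters left out ...]
25, -384.3175048828125), 33.96797180175781)
wood [ 274  133  141   46 5189] [ 0.61372799 -0.00785333  0.08028636] ((614.9013671875, -15.275421142578125), (450.9114990234375, 124.31228637695312), 88.45840454101562) 4780 0.15704158124213174
panel ((623.9189453125, 208.47781372070312), (14.557640075683594, 125.58696746826172), 88.61835479736328) 183
wood [   0  153   46   45 1277] [ 0.60571726  1.30328606 -0.25477949] ((0.0, 0.0), (0.0, 0.0), 0.0) 0 -0.1607373881267684
panel ((0.0, 0.0), (0.0, 0.0), 0.0) 0
wood [   0  196   71   57 3313] [ 0.40477145  1.30600767 -0.43188796] ((0.0, 0.0), (0.0, 0.0), 0.0) 0 -0.18293701421714426
panel ((0.0, 0.0), (0.0, 0.0), 0.0) 0
table z 0.00048269245411147743
```

```bash
cat >> h.py <<'E'
def tallobjs(c,P,zlo=.088,zhi=.112,verbose=True):
    """green points in height band (shoulder/top edge) clustered on a world grid"""
    m=masks(c); g=(m['green']>0)&(P[...,2]>zlo)&(P[...,2]<zhi+.01)
    q=P[g]; 
    if len(q)<10: return []
    G=np.zeros((500,600),np.uint8); ix=(q[:,0]/.002).astype(int); iy=((q[:,1]+.6)/.002).astype(int)
    ok=(ix>0)&(ix<500)&(iy>0)&(iy<600); q=q[ok]; G[ix[ok],iy[ok]]=1
    n,l=cv2.connectedComponents(cv2.dilate(G,np.ones((9,9),np.uint8)))
    lab=l[ix[ok],iy[ok]]; out=[]
    for i in range(1,n):
        t=q[lab==i]
        if len(t)<15: continue
        r=cv2.minAreaRect((t[:,:2]*1000).astype(np.float32)); 
        capm=(np.hypot(P[...,0]-r[0][0]/1000,P[...,1]-r[0][1]/1000)<.06)&(P[...,2]>zlo+.047)&(P[...,2]<zlo+.07)&(m['green']==0)
        cuv=np.argwhere(capm)[:,::-1]; cap=onplane(c,cuv.mean(0),zlo+.057)[0] if len(cuv)>5 else None
        out.append((r,cap,t)); 
        if verbose: print('n',len(t),'rect',np.round(r[0],1),np.round(r[1],1),round(r[2],1),'cap',None if cap is None else cap.round(4),len(cuv))
    return out
E
python3 - <<'E'
from h import *
for n in ['top','scene']:
    c=cam(n); P=cloud(c); print(n); tallobjs(c,P)
    m=masks(c); w=(m['wood']>0)&(P[...,0]>.3)&(P[...,0]<.75)&(abs(P[...,1])<.4)
    t=P[w&(abs(P[...,2]-.08)<.006)]; print('board',cv2.minAreaRect((t[:,:2]*1000).astype(np.float32)))
    t=P[w&(abs(P[...,2]-.15)<.006)]; print('panel',cv2.minAreaRect((t[:,:2]*1000).astype(np.float32)),len(t))
    r=(P[...,2]>.108)&(P[...,2]<.122)&(P[...,0]>.62)&(P[...,0]<.72)&(P[...,1]<.18)&(P[...,1]>-.24)
    t=P[r]; 
    if len(t)>10: print('rail',np.median(t,0),cv2.fitLine((t[:,:2]*1000).astype(np.float32),cv2.DIST_HUBER,0,.01,.01).ravel(),len(t))
    for b,s,ce in blobs((P[...,2]>.058)&(P[...,2]<.08)&(P[...,0]>.4)&(P[...,0]<.6)&(P[...,1]<-.15)&(P[...,1]>-.45)&~w,10):
        q=P[b]; print('cup',s,np.nanmean(q,0).round(4),cv2.minEnclosingCircle((q[:,:2]*1000).astype(np.float32)))
    print('tablestd',np.nanstd(P[150:160,180:200,2]) if n=='scene' else np.nanstd(P[300:340,450:590,2]))
E
```

```text
top
n 57 rect [432.3  84.8] [46.3 17.5] 18.0 cap [0.4387 0.0624 0.145 ] 102
n 123 rect [449.4 -70.3] [65.2 48.4] 20.0 cap [ 0.4507 -0.0715  0.145 ] 104
n 53 rect [442.9  38.4] [45.8 18.3] 8.5 cap [0.4387 0.0624 0.145 ] 102
n 115 rect [457.2 370.9] [46.6 65.7] 12.4 cap [0.4575 0.3721 0.145 ] 104
n 133 rect [584.5 380. ] [47.4 65.9] 67.8 cap [0.5872 0.3813 0.145 ] 103
n 123 rect [ 784.4 -494.6] [85.9 10.3] 35.8 cap [ 0.7985 -0.5096  0.145 ] 23
board ((628.5249633789062, 77.06533813476562), (646.554443359375, 180.9323272705078), 80.23788452148438)
panel ((623.2716064453125, 209.3586883544922), (16.39124298095703, 125.77891540527344), 88.45732116699219) 167
rail [ 0.67492267 -0.02806372  0.11786374] [ 2.7087312e-02  9.9963307e-01  6.7489728e+02 -2.7546368e+01] 270
cup [448 163  21  20  91] [ 0.5637 -0.3884  0.0666] ((563.4224853515625, -388.126953125), 34.92698669433594)
cup [402 193  21  20  85] [ 0.4644 -0.2322  0.0666] ((464.14385986328125, -231.0529022216797), 33.76388931274414)
cup [447 195  21  20  94] [ 0.4569 -0.3821  0.0665] ((456.9527893066406, -379.2374267578125), 34.413722991
[... 462 characters left out ...]
3
board ((627.3164672851562, 68.64578247070312), (634.2588500976562, 174.2527313232422), 83.38135528564453)
panel ((626.0633544921875, 206.56527709960938), (16.68979835510254, 130.18299865722656), 88.8436508178711) 163
rail [ 0.67532253 -0.03012084  0.11846632] [ 2.6628284e-02  9.9964541e-01  6.7547565e+02 -2.8586206e+01] 346
cup [212 190  21  17 164] [ 0.4628 -0.2342  0.0666] ((465.7936096191406, -232.63856506347656), 38.08382797241211)
cup [165 193  22  17 171] [ 0.4555 -0.3835  0.0667] ((456.7293701171875, -384.26544189453125), 38.616886138916016)
cup [158 215  24  18 194] [ 0.5613 -0.3922  0.0663] ((564.1156005859375, -391.50592041015625), 38.16093063354492)
tablestd 0.002759909970492087
```

```bash
cat >> h.py <<'E'
SC=np.array([.6175,-.014]); SY=np.radians(-1.53)
def sh(xs,ys): # shelf mm -> world m
    c,s=np.cos(SY),np.sin(SY); return SC+np.array([c*xs-s*ys,s*xs+c*ys])/1000
def tosh(p):
    c,s=np.cos(SY),np.sin(SY); d=(np.asarray(p)[...,:2]-SC)*1000
    return np.stack([c*d[...,0]+s*d[...,1],-s*d[...,0]+c*d[...,1]],-1)
def plan(x,y,z,yaw,label=''):
    """yaw = bottle yaw deg; tool x at 90+yaw"""
    s=manip.read_state(); Rc=rot(s['ee_rot']).as_matrix(); a=np.radians(90+yaw)
    X=np.array([np.cos(a),np.sin(a),0]); Z=np.array([0,0,-1.]); Rt=np.c_[X,np.cross(Z,X),Z]
    d=Rc.T@(np.array([x,y,z])-s['tool_pos'])*100; rv=R.from_matrix(Rc.T@Rt).as_rotvec()
    print(label,'row cm',d.round(2),'rv',rv.round(3))
E
python3 - <<'E'
from h import *
st(); plan(.46,.372,.30,-1.53,'B3 vantage'); 
c=cam('wrist'); s=manip.read_state(); e=rot(s['ee_rot']).as_matrix()
print('cam axis in tool',e.T@c['Rm'], 'off',e.T@(c['eye']-s['tool_pos']))
E
```

```text
t 0.3 tcp [0.2206 0.5037 0.2118] tilt [-3.e-04 -6.e-04 -1.e+00] toolx yaw deg 156.35 F [-0.7  0.4  0.1] w 1.004
B3 vantage row cm [-27.21  -2.46  -8.82] rv [-1.000e-03  0.000e+00  1.185e+00]
cam axis in tool [[ 4.28899248e-04 -9.62960869e-01 -2.69640837e-01]
 [ 9.99999329e-01  7.03068038e-04 -9.20216873e-04]
 [ 1.07570869e-03 -2.69640262e-01  9.62960525e-01]] off [ 6.84895020e-02 -7.67015457e-05 -1.61912327e-01]
```

```bash
python3 - <<'E'
from h import *
plan(.53,.30,.32,-1.53)
E
```

```text
row cm [-36.51  -6.25 -10.8 ] rv [-0.     0.     1.185]
```

jog_arm --pt "-6 -1 -8 0 0 0.18 0" --pt "-12 -2 -10.8 0 0 0.36 0" --pt "-18 -3 -10.8 0 0 0.54 0" --pt "-24 -4 -10.8 0 0 0.72 0" --pt "-30 -5 -10.8 0 0 0.9 0" --pt "-36.5 -6.2 -10.8 0 0 1.08 0" --pt "-36.5 -6.2 -10.8 0 0 1.185 0" --pt "-36.5 -6.2 -10.8 0 0 1.185 0" --pt "-36.5 -6.2 -10.8 0 0 1.185 0" --grip_force 50

```text
time: 1.48
tool_pos: [0.5296, 0.301, 0.3203]
ee_rot: [-0.0, 0.716, 0.698, -0.0]
contact_force: [0.7, -0.3, 0.1]
width: 1.005
```

```bash
python3 - <<'E'
from h import *
st(); c=cam('wrist','w1'); P=cloud(c); o=tallobjs(c,P)
E
```

```text
t 1.48 tcp [0.5296 0.301  0.3203] tilt [-5.e-04  5.e-04 -1.e+00] toolx yaw deg 88.53 F [ 0.7 -0.3  0.1] w 1.005
n 776 rect [437.5  70.4] [50.9 55.3] 12.8 cap [0.4354 0.0801 0.145 ] 152
n 1274 rect [457.7 375.1] [52.2 69.1] 12.9 cap [0.4587 0.3744 0.145 ] 1013
n 1126 rect [586.3 383.5] [51.1 69.3] 70.9 cap [0.5868 0.3826 0.145 ] 1060
```

View pics/w1.png

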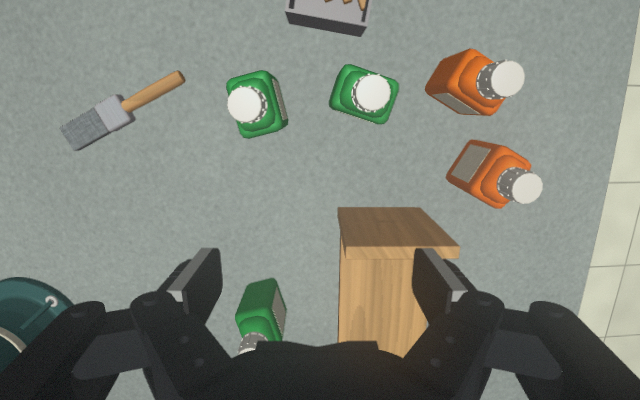

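The wrist view shows the green bottles at (257,105) and (364,93), with caps at (244,104) and (372,93). The panel top is at about (340-455, 210-255), and the orange bottles are to the right.

```bash
python3 - <<'E'
from h import *
c=cam('wrist'); P=cloud(c); m=masks(c)
t=P[(m['wood']>0)&(abs(P[...,2]-.15)<.004)&(P[...,0]>.5)]; r=cv2.minAreaRect((t[:,:2]*1000).astype(np.float32));print(r, len(t), np.median(t,0))
q=tosh(t); print(np.percentile(q,[1,50,99],axis=0))
plan(.4587,.3744,.22,12.9); 
E
```

```text
((623.3154296875, 209.49349975585938), (17.47011375427246, 129.3123321533203), 88.6480484008789) 1380 [0.61125594 0.21111041 0.15036793]
[[-63.90174563 215.3497375 ]
 [-12.19729791 224.96123064]
 [ 63.13824784 231.89655743]]
 row cm [ 7.1  -7.22 10.07] rv [ 0.    -0.001 -0.25 ]
```

jog_arm --pt "3.5 -3.6 5 0 0 -0.13 0" --pt "7.1 -7.2 10 0 0 -0.25 0" --pt "7.1 -7.2 14 0 0 -0.25 0" --pt "7.1 -7.2 18.8 0 0 -0.25 0" --pt "7.1 -7.2 18.8 0 0 -0.25 0" --pt "7.1 -7.2 18.8 0 0 -0.25 0"

```text
time: 2.33
tool_pos: [0.4607, 0.3746, 0.1349]
ee_rot: [0.001, 0.624, 0.782, 0.002]
contact_force: [0.7, 0.4, 0.3]
width: 1.003
```

```bash
sed -i 's/SC=np.array(\[.6175,-.014\])/SC=np.array([.6175,-.013])/' h.py; python3 - <<'E'
from h import *
st(); plan(.4587,.3744,.132,12.9); c=cam('wrist','w2')
E
```

```text
t 2.33 tcp [0.4607 0.3746 0.1349] tilt [ 0.0032  0.0023 -1.    ] toolx yaw deg 102.84 F [0.7 0.4 0.3] w 1.003
 row cm [ 0.02 -0.2   0.29] rv [ 0.004 -0.001 -0.001]
```

View pics/w2.png

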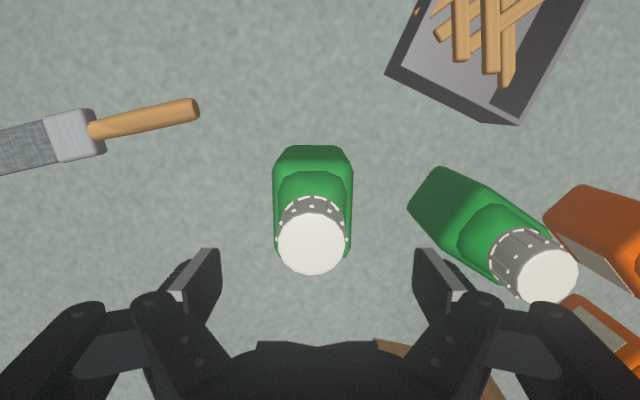

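jog_arm --pt "0 0 0.3 0 0 0 0" --pt "0 0 0.3 0 0 0 255" --pt "0 0 0.3 0 0 0 255" --pt "0 0 0.3 0 0 0 255" --pt "0 0 0.3 0 0 0 255" --pt "0 0 0.3 0 0 0 255" --pt "0 0 0.3 0 0 0 255"

```text
time: 3.25
tool_pos: [0.4601, 0.3735, 0.1292]
ee_rot: [-0.0, 0.624, 0.781, -0.0]
contact_force: [0.8, -0.6, -0.9]
width: 0.003
```

```bash
python3 - <<'E'
from h import *
st(); p=sh(21,172); print(p); plan(*p,.34,-1.53); plan(p[0],p[1],.08+.132,-1.53); c=cam('wrist','w3')
E
```

```text
t 3.25 tcp [0.4601 0.3735 0.1292] tilt [-1.e-04 -0.e+00 -1.e+00] toolx yaw deg 102.78 F [ 0.8 -0.6 -0.9] w 0.003
[0.64308498 0.15837797]
 row cm [-25.03  13.09 -21.08] rv [-0.   -0.    0.25]
 row cm [-25.03  13.09  -8.28] rv [-0.   -0.    0.25]
```

View pics/w3.png

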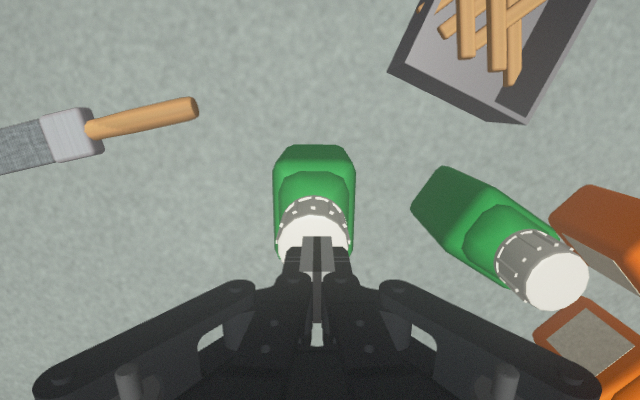

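Width reads 0. The fingers at (316,240) have shut without catching the cap, so I'll check where they really are.

```bash
python3 - <<'E'
from h import *
c=cam('wrist'); P=cloud(c); s=manip.read_state(); e=rot(s['ee_rot']).as_matrix()
for v in [225,235,240,245,255,265,275,290,310]:
    print(v,[ (P[v,u].round(3), (e.T@(P[v,u]-s['tool_pos'])).round(3)) for u in (310,325)])
print(P[225,290],P[245,288],P[245,340])
E
```

```text
225 [(array([0.454, 0.386, 0.145]), array([ 0.013, -0.003, -0.016])), (array([0.461, 0.387, 0.145]), array([ 0.013,  0.004, -0.016]))]
235 [(array([0.455, 0.381, 0.146]), array([ 0.009, -0.003, -0.017])), (array([0.462, 0.383, 0.146]), array([ 0.008,  0.004, -0.016]))]
240 [(array([0.454, 0.384, 0.158]), array([ 0.011, -0.003, -0.028])), (array([0.461, 0.385, 0.157]), array([ 0.011,  0.003, -0.028]))]
245 [(array([0.455, 0.384, 0.163]), array([ 0.011, -0.003, -0.034])), (array([0.461, 0.385, 0.163]), array([ 0.011,  0.003, -0.033]))]
255 [(array([0.455, 0.383, 0.172]), array([ 0.011, -0.003, -0.043])), (array([0.461, 0.385, 0.173]), array([ 0.011,  0.003, -0.044]))]
265 [(array([0.455, 0.383, 0.18 ]), array([ 0.011, -0.003, -0.051])), (array([0.46 , 0.385, 0.181]), array([ 0.011,  0.003, -0.052]))]
275 [(array([0.455, 0.382, 0.186]), array([ 0.009, -0.003, -0.056])), (array([0.46 , 0.386, 0.191]), array([ 0.012,  0.003, -0.062]))]
290 [(array([0.456, 0.382, 0.196]), array([ 0.009, -0.002, -0.066])), (array([0.46 , 0.386, 0.2  ]), array([ 0.012,  0.002, -0.071]))]
310 [(array([0.457, 0.374, 0.196]), array([ 0.002, -0.003, -0.067])), (array([0.462, 0.376, 0.196]), array([ 0.002,  0.003, -0.067]))]
[0.44426711 0.383017   0.14320395] [0.44539326 0.37361494 0.14586831] [0.47030746 0.37896133 0.14516965]
```

```bash
python3 - <<'E'
from h import *
c=cam('scene'); i=c['image'][60:230,340:480]; cv2.imwrite('pics/s3.png',cv2.resize(i,None,fx=4,fy=3.4,interpolation=cv2.INTER_CUBIC)[:600])
E
```

```text
(no output)
```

View pics/s3.png

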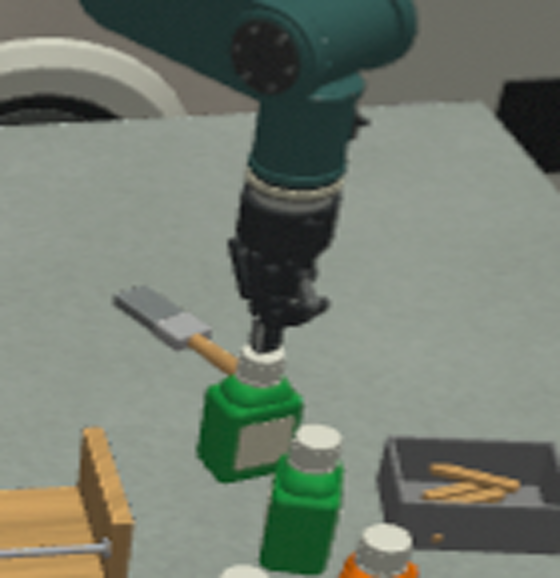

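Both views agree: the shut fingertips sit about 25 mm behind the reported TCP and above the cap top, not 19 mm ahead. I'll open the gripper and measure the open tips and the offset before going lower.

jog_arm --pt "0 0 -3 0 0 0 255" --pt "0 0 -6 0 0 0 255" --pt "0 0 -8 0 0 0 255" --pt "0 0 -8 0 0 0 255"

```text
time: 3.9
tool_pos: [0.461, 0.3742, 0.2117]
ee_rot: [0.001, 0.624, 0.781, 0.002]
contact_force: [-0.7, -0.5, -0.2]
width: 0.002
```

```bash
cat > tip.py <<'E'
from h import *
s=st(); e=rot(s['ee_rot']).as_matrix()
for n in ['wrist','scene','top']:
    c=cam(n); P=cloud(c); Q=(P-s['tool_pos'])@e
    dark=cv2.cvtColor(c['image'],cv2.COLOR_BGR2GRAY)<120
    k=(abs(Q[...,0])<.025)&(abs(Q[...,1])<.07)&(Q[...,2]<.06)&(Q[...,2]>-.08)&dark
    if n=='wrist': k[:235]&=True
    q=Q[k]; print(n,len(q), 'tool z pct', np.round(np.percentile(q[:,2],[90,95,98,100]),4) if len(q) else '')
    if len(q): print(q[np.argsort(-q[:,2])[:6]].round(3).tolist())
E
python3 tip.py
```

```text
t 3.9 tcp [0.461  0.3742 0.2117] tilt [ 0.0041  0.0028 -1.    ] toolx yaw deg 102.78 F [-0.7 -0.5 -0.2] w 0.002
wrist 11257 tool z pct [-0.0441 -0.0357 -0.03   -0.0235]
[[0.01, 0.004, -0.023], [0.01, -0.001, -0.024], [0.011, -0.005, -0.024], [0.011, 0.005, -0.024], [0.011, 0.004, -0.024], [0.011, -0.0, -0.024]]
scene 150 tool z pct [-0.0278 -0.0248 -0.0194 -0.0171]
[[-0.003, 0.003, -0.017], [0.008, 0.002, -0.018], [0.004, 0.002, -0.019], [-0.011, 0.003, -0.019], [-0.009, 0.007, -0.021], [-0.011, -0.01, -0.022]]
top 1 tool z pct [-0.074 -0.074 -0.074 -0.074]
[[-0.005, -0.03, -0.074]]
```

jog_arm --pt "0 0 0 0 0 0 0" --pt "0 0 0 0 0 0 0" --pt "0 0 0 0 0 0 0" --pt "0 0 0 0 0 0 0" --pt "0 0 0 0 0 0 0"

```text
time: 4.68
tool_pos: [0.4601, 0.3735, 0.2093]
ee_rot: [0.0, 0.624, 0.781, 0.0]
contact_force: [-0.0, -0.7, 0.6]
width: 0.995
```

```bash
python3 tip.py; python3 - <<'E'
from h import *
c=cam('wrist'); P=cloud(c); tallobjs(c,P); plan(.4587,.3744,.089,12.9)
E
```

```text
t 4.67 tcp [0.4601 0.3735 0.2093] tilt [ 1.e-04  1.e-04 -1.e+00] toolx yaw deg 102.78 F [-0.  -0.7  0.6] w 0.995
wrist 7052 tool z pct [-0.0411 -0.0377 -0.0353 -0.0317]
[[0.004, 0.043, -0.032], [-0.001, -0.043, -0.032], [0.005, -0.043, -0.032], [-0.004, -0.043, -0.032], [-0.004, -0.043, -0.032], [0.004, -0.043, -0.032]]
scene 160 tool z pct [-0.0392 -0.0371 -0.0322 -0.0289]
[[0.004, -0.052, -0.029], [-0.002, 0.044, -0.031], [0.005, -0.047, -0.031], [0.008, 0.044, -0.032], [-0.006, 0.045, -0.033], [-0.009, 0.037, -0.035]]
top 14 tool z pct [-0.04   -0.0061  0.0317  0.0569]
[[-0.016, -0.006, 0.057], [-0.008, -0.049, -0.04], [-0.007, -0.052, -0.04], [-0.011, 0.047, -0.042], [-0.008, -0.055, -0.046], [-0.011, 0.043, -0.047]]
n 1086 rect [456.8 377.3] [48.7 63.2] 13.3 cap [0.4569 0.3762 0.145 ] 1874
n 1403 rect [583.7 384.6] [49.3 61.7] 69.6 cap [0.5839 0.3843 0.145 ] 1841
 row cm [ 0.12 -0.12 12.03] rv [ 0.    -0.    -0.002]
```

Confirmed: open tips are at tool z of about −34 mm and shut tips at about −24 mm. The reported TCP is therefore about 43 mm beyond the true grasp point, and I'll go that much lower.

jog_arm --pt "0.1 -0.2 5 0 0 0 0" --pt "0.1 -0.2 8 0 0 0 0" --pt "0.1 -0.2 10 0 0 0 0" --pt "0.1 -0.2 11.8 0 0 0 0" --pt "0.1 -0.2 11.8 0 0 0 0" --pt "0.1 -0.2 11.8 0 0 0 255" --pt "0.1 -0.2 11.8 0 0 0 255" --pt "0.1 -0.2 11.8 0 0 0 255" --pt "0.1 -0.2 11.8 0 0 0 255" --pt "0.1 -0.2 11.8 0 0 0 255"

```text
time: 6.12
tool_pos: [0.4582, 0.3745, 0.0925]
ee_rot: [0.0, 0.624, 0.781, 0.001]
contact_force: [-2.3, -0.8, 5.3]
width: 0.409
```

```bash
python3 - <<'E'
from h import *
st(); p=sh(21,172); print(p); plan(*p,.30,-1.53); c=cam('wrist','w4')
E
```

```text
t 6.12 tcp [0.4582 0.3745 0.0925] tilt [ 0.0014  0.0013 -1.    ] toolx yaw deg 102.78 F [-2.3 -0.8  5.3] w 0.409
[0.64308498 0.15837797]
 row cm [-25.14  13.28 -20.75] rv [ 0.002 -0.001  0.25 ]
```

View pics/w4.png

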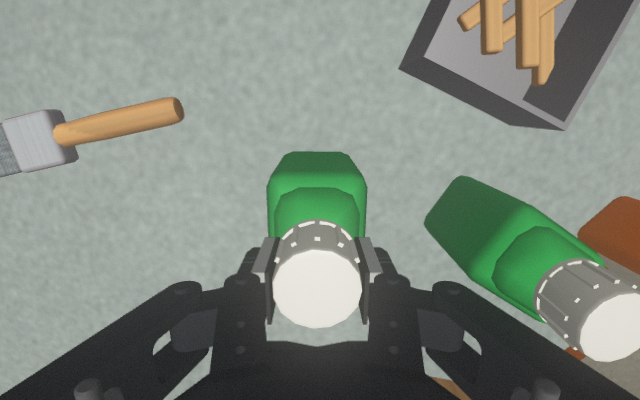

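jog_arm --pt "0 0 -5 0 0 0 255" --pt "0 0 -10 0 0 0 255" --pt "0 0 -15 0 0 0 255" --pt "-3 1.6 -20 0 0 0.03 255" --pt "-8 4.2 -20.8 0 0 0.08 255" --pt "-13 6.9 -20.8 0 0 0.13 255" --pt "-18 9.5 -20.8 0 0 0.18 255" --pt "-23 12.1 -20.8 0 0 0.23 255" --pt "-25.1 13.3 -20.8 0 0 0.25 255" --pt "-25.1 13.3 -20.8 0 0 0.25 255" --pt "-25.1 13.3 -20.8 0 0 0.25 255"

```text
time: 7.55
tool_pos: [0.6425, 0.1597, 0.2985]
ee_rot: [-0.001, 0.716, 0.698, -0.0]
contact_force: [-0.5, 1.1, -2.4]
width: 0.408
```

```bash
python3 - <<'E'
from h import *
st(); p=sh(21,172); plan(*p,.1735,-1.53); c=cam('wrist','w5');P=cloud(c);m=masks(c)
t=P[(m['wood']>0)&(abs(P[...,2]-.15)<.004)&(P[...,0]>.5)]; q=tosh(t); print(np.percentile(q,[1,50,99],axis=0))
g=(m['green']>0)&(P[...,2]>.2)
o=tallobjs(c,P,zlo=.3-.0925+.088,zhi=.3-.0925+.112)
E
```

```text
t 7.55 tcp [0.6425 0.1597 0.2985] tilt [-1.8e-03  7.0e-04 -1.0e+00] toolx yaw deg 88.54 F [-0.5  1.1 -2.4] w 0.408
 row cm [-0.14  0.09 12.5 ] rv [-0.002 -0.001  0.001]
[[-62.33750187 215.07346113]
 [  1.11823924 222.64532295]
 [ 63.59232037 230.08044189]]
n 3540 rect [642.8 178.5] [32.8 48.9] 87.9 cap [0.6426 0.1641 0.3525] 9324
```

View pics/w5.png

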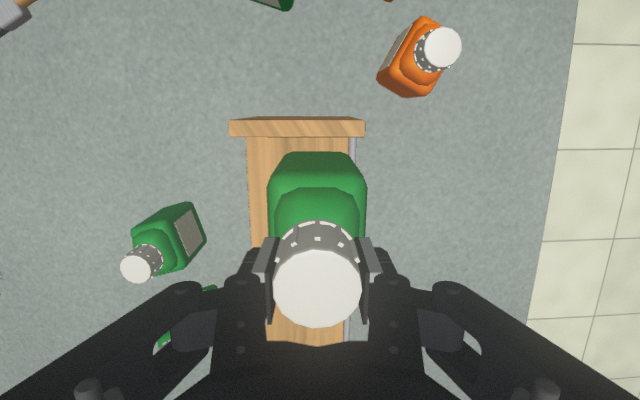

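The bottle hangs straight above the shelf with the panel ahead of it at row ~128. Setting it down.

jog_arm --pt "-0.1 0.1 4 0 0 0 255" --pt "-0.1 0.1 8 0 0 0 255" --pt "-0.1 0.1 10.5 0 0 0 255" --pt "-0.1 0.1 12 0 0 0 255" --pt "-0.1 0.1 12.5 0 0 0 255" --pt "-0.1 0.1 12.6 0 0 0 255" --pt "-0.1 0.1 12.6 0 0 0 255"

```text
time: 8.48
tool_pos: [0.6448, 0.1578, 0.1749]
ee_rot: [0.001, 0.717, 0.698, 0.001]
contact_force: [0.7, -0.1, -3.3]
width: 0.407
```

```bash
python3 - <<'E'
from h import *
st(); p=sh(21,172); plan(*p,.1725,-1.53); c=cam('scene');i=c['image'][150:290,330:450]; cv2.imwrite('pics/s6.png',cv2.resize(i,None,fx=4,fy=4,interpolation=cv2.INTER_CUBIC))
E
```

```text
t 8.47 tcp [0.6448 0.1578 0.1749] tilt [ 2.8e-03  5.0e-04 -1.0e+00] toolx yaw deg 88.46 F [ 0.7 -0.1 -3.3] w 0.407
 row cm [ 0.05 -0.17  0.24] rv [ 0.003 -0.001 -0.   ]
```

View pics/s6.png

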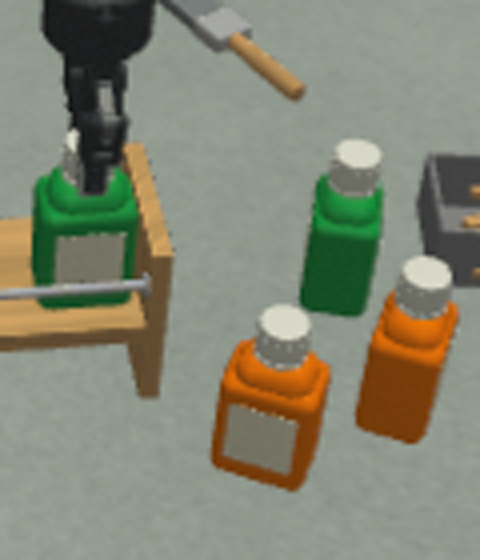

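jog_arm --pt "0 -0.1 0.2 0 0 0 255" --pt "0 -0.1 0.25 0 0 0 255" --pt "0 -0.1 0.25 0 0 0 255"

```text
time: 8.9
tool_pos: [0.6437, 0.1577, 0.1726]
ee_rot: [0.001, 0.717, 0.697, 0.001]
contact_force: [-0.3, -0.6, 4.5]
width: 0.404
```

jog_arm --pt "0 0 0 0 0 0 0" --pt "0 0 0 0 0 0 0" --pt "0 0 0 0 0 0 0" --pt "0 0 0 0 0 0 0" --pt "0 0 0 0 0 0 0" --pt "0 0 -4 0 0 0 0" --pt "0 0 -9 0 0 0 0" --pt "0 0 -13 0 0 0 0" --pt "0 0 -13 0 0 0 0"

```text
time: 10.02
tool_pos: [0.6444, 0.1579, 0.3065]
ee_rot: [0.003, 0.717, 0.698, 0.004]
contact_force: [0.7, -0.5, -0.0]
width: 0.998
```

```bash
python3 - <<'E'
from h import *
st(); plan(.53,.28,.30,68);
for n in ['top','wrist']:
    c=cam(n,'n7'+n);P=cloud(c); o=tallobjs(c,P)
    o=tallobjs(c,P,zlo=.168,zhi=.192)
    for r,cap,t in o: print('shelf coords',tosh(np.array(r[0])/1000).round(1), 'cap', None if cap is None else tosh(cap).round(1))
E
```

```text
t 10.03 tcp [0.6444 0.1579 0.3065] tilt [ 0.0101  0.0017 -0.9999] toolx yaw deg 88.46 F [ 0.7 -0.5 -0. ] w 0.998
 row cm [ 11.89 -11.77   0.56] rv [ 0.01   0.004 -1.214]
n 123 rect [449.5 -71.4] [65. 47.] 20.8 cap [ 0.4507 -0.0713  0.145 ] 104
n 53 rect [442.2  38.8] [46.3 20.5] 4.0 cap [0.4391 0.061  0.145 ] 90
n 130 rect [585.1 379.2] [46.9 66.6] 68.5 cap [0.5871 0.3811 0.145 ] 104
n 120 rect [ 784.3 -494.8] [86.1 10.3] 37.3 cap [ 0.7974 -0.5113  0.145 ] 22
n 94 rect [639.6 141.4] [34.6 44.4] 88.8 cap [0.6404 0.1486 0.225 ] 40
n 416 rect [ 822.6 -548.9] [ 83.  136.3] 33.2 cap None 2
shelf coords [ 18.  154.9] cap [ 18.6 162.2]
shelf coords [ 219.4 -530.3] cap None
n 1047 rect [440.3  63.6] [48.  68.8] 17.2 cap [0.4421 0.065  0.145 ] 871
n 176 rect [643.9 183.2] [42.2 16.5] 0.5 cap [0.6428 0.1595 0.225 ] 1682
shelf coords [ 21.1 196.8] cap [ 20.7 173.2]
```

View pics/n7wrist.png

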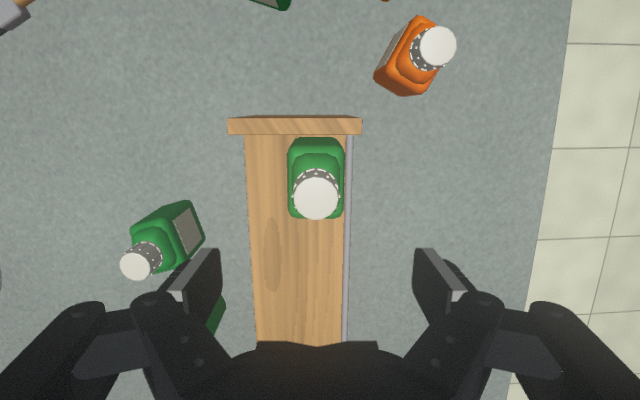

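Bottle 1 stands against the panel at px (316,180), square, with narrow gaps. Next is the second left bottle.

```bash
python3 - <<'E'
from h import *
plan(.586,.3825,.20,70);
E
```

```text
row cm [22.32 -6.33 10.07] rv [ 1.000e-03  0.000e+00 -1.249e+00]
```

jog_arm --pt "3.5 -1 0 0 0 -0.18 0" --pt "7 -2 0 0 0 -0.36 0" --pt "11 -3 0 0 0 -0.54 0" --pt "15 -4.2 2 0 0 -0.72 0" --pt "18.5 -5.2 4 0 0 -0.9 0" --pt "22.3 -6.3 6 0 0 -1.08 0" --pt "22.3 -6.3 8 0 0 -1.25 0" --pt "22.3 -6.3 10 0 0 -1.25 0" --pt "22.3 -6.3 10 0 0 -1.25 0"

```text
time: 11.25
tool_pos: [0.5841, 0.3814, 0.1952]
ee_rot: [-0.004, 0.173, 0.985, -0.003]
contact_force: [-0.2, 0.2, 0.7]
width: 0.998
```

```bash
python3 - <<'E'
from h import *
st(); c=cam('wrist','w8');P=cloud(c); tallobjs(c,P);plan(.586,.3825,.092,70)
E
```

```text
t 11.25 tcp [0.5841 0.3814 0.1952] tilt [-0.0084 -0.0046 -1.    ] toolx yaw deg 160.08 F [-0.2  0.2  0.7] w 0.998
n 895 rect [583.7 383.7] [48.8 61.9] 69.5 cap [0.5854 0.3832 0.145 ] 2094
 row cm [-0.11  0.16 10.55] rv [-0.004 -0.004  0.001]
```

View pics/w8.png

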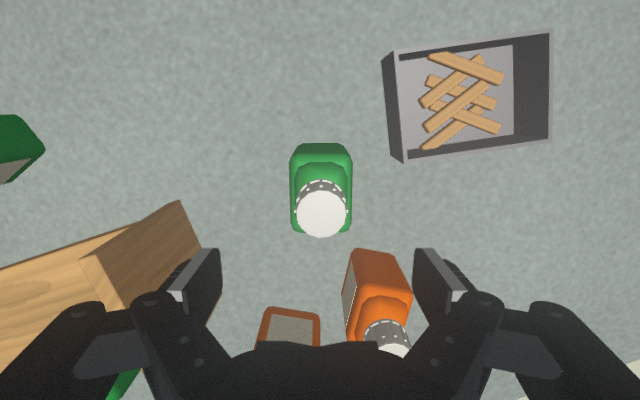

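```bash
python3 - <<'E'
from h import *
c=cam('top');P=cloud(c);hsv=masks(c)['hsv']; o=((hsv[...,0]<12)&(hsv[...,1]>180)).astype(np.uint8)
s=manip.read_state(); e=rot(s['ee_rot']).as_matrix()
for b,ss,ce in blobs(o,60):
    q=P[b&(P[...,2]>.02)]; 
    if len(q)<20: continue
    print(ce,q.mean(0).round(3),'in tool',((q.mean(0)-s['tool_pos'])@e).round(3))
    T=(q-s['tool_pos'])@e; print('tool x range',T[:,0].min().round(3),T[:,0].max().round(3),'y',T[:,1].min().round(3),T[:,1].max().round(3),q[:,2].max())
E
python3 - <<'E'
from h import *
c=cam('top','t9');P=cloud(c);hsv=masks(c)['hsv']; o=((hsv[...,0]<14)&(hsv[...,1]>150)&(P[...,0]>.5)&(P[...,1]>.2)&(P[...,1]<.5)).astype(np.uint8)
print(o.sum())
s=manip.read_state(); e=rot(s['ee_rot']).as_matrix()
for b,ss,ce in blobs(o,10):
    q=P[b&(P[...,2]>.02)]; T=(q-s['tool_pos'])@e; print(ss,q.mean(0).round(3),'tool x',T[:,0].min().round(3),T[:,0].max().round(3),'y',T[:,1].min().round(3),T[:,1].max().round(3),q[:,2].max())
E
```

```text
363
[246 111  25  19 186] [0.744 0.269 0.087] tool x -0.218 -0.167 y -0.076 -0.002 0.11276957760203588
[212 116  23  26 177] [0.71  0.385 0.112] tool x -0.158 -0.035 y -0.053 0.085 0.5543940922149524
```

View pics/t9.png

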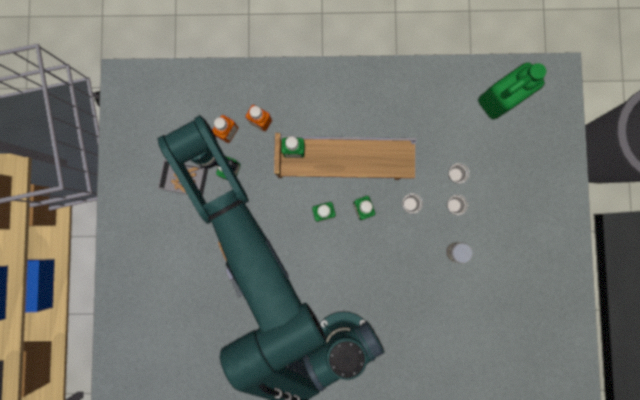

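Orange centre is about 0.12 m behind in tool x, so it is clear. Grasping.

jog_arm --pt "0 0.1 4 0 0 0 0" --pt "0 0.1 7 0 0 0 0" --pt "0 0.1 9 0 0 0 0" --pt "0 0.1 10.6 0 0 0 0" --pt "0 0.1 10.6 0 0 0 0" --pt "0 0.1 10.6 0 0 0 255" --pt "0 0.1 10.6 0 0 0 255" --pt "0 0.1 10.6 0 0 0 255" --pt "0 0.1 10.6 0 0 0 255" --pt "0 0.1 10.6 0 0 0 255"

```text
time: 12.65
tool_pos: [0.5871, 0.3833, 0.0962]
ee_rot: [0.001, 0.173, 0.985, 0.001]
contact_force: [0.4, -2.1, 4.9]
width: 0.404
```

```bash
python3 - <<'E'
from h import *
st(); p=sh(21,95.5); print(p); plan(*p,.30,-1.53); c=cam('wrist','w10')
E
```

```text
t 12.65 tcp [0.5871 0.3833 0.0962] tilt [ 2.1e-03  9.0e-04 -1.0e+00] toolx yaw deg 160.06 F [ 0.4 -2.1  4.9] w 0.404
[0.6410424  0.08190524]
 row cm [-15.38 -26.47 -20.39] rv [0.002 0.    1.25 ]
```

View pics/w10.png

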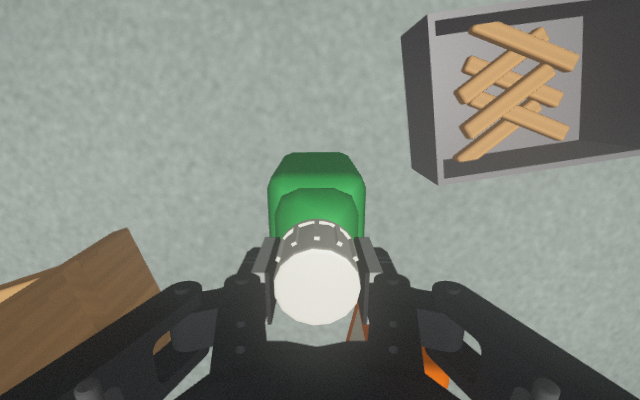

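jog_arm --pt "0 0 -5 0 0 0 255" --pt "0 0 -10 0 0 0 255" --pt "0 0 -15 0 0 0 255" --pt "0 0 -20 0 0 0 255" --pt "0 0 -25.4 0 0 0.1 255" --pt "0 0 -25.4 0 0 0.2 255" --pt "0 0 -25.4 0 0 0.2 255"

```text
time: 13.58
tool_pos: [0.5865, 0.3834, 0.3468]
ee_rot: [-0.001, 0.27, 0.963, -0.001]
contact_force: [0.8, -0.3, -4.3]
width: 0.407
```

```bash
python3 - <<'E'
from h import *
st(); p=sh(21,95.5); print(p); plan(*p,.35,-1.53)
E
```

```text
t 13.57 tcp [0.5865 0.3834 0.3468] tilt [-0.0026 -0.0011 -1.    ] toolx yaw deg 148.69 F [ 0.8 -0.3 -4.3] w 0.407
[0.6410424  0.08190524]
 row cm [-20.33 -22.93  -0.3 ] rv [-0.003 -0.     1.051]
```

jog_arm --pt "-3.4 -3.8 -0.3 0 0 0.17 255" --pt "-6.8 -7.6 -0.3 0 0 0.34 255" --pt "-10.2 -11.4 -0.3 0 0 0.51 255" --pt "-13.6 -15.2 -0.3 0 0 0.68 255" --pt "-17 -19 -0.3 0 0 0.85 255" --pt "-20.3 -22.9 -0.3 0 0 1.05 255" --pt "-20.3 -22.9 -0.3 0 0 1.05 255" --pt "-20.3 -22.9 -0.3 0 0 1.05 255" --pt "-20.3 -22.9 -0.3 0 0 1.05 255"

```text
time: 14.7
tool_pos: [0.6402, 0.0833, 0.3505]
ee_rot: [-0.001, 0.716, 0.699, -0.001]
contact_force: [-0.2, 0.4, -4.0]
width: 0.408
```

```bash
python3 - <<'E'
from h import *
st(); p=sh(21,95.5); plan(*p,.178,-1.53);c=cam('wrist','w11')
P=cloud(c); o=tallobjs(c,P,zlo=.168,zhi=.192)
for r,cap,t in o: print('shelf coords',tosh(np.array(r[0])/1000).round(1), 'cap', None if cap is None else tosh(cap).round(1))
E
```

```text
t 14.7 tcp [0.6402 0.0833 0.3505] tilt [-2.2e-03  4.0e-04 -1.0e+00] toolx yaw deg 88.62 F [-0.2  0.4 -4. ] w 0.408
 row cm [-0.14  0.13 17.25] rv [-0.002 -0.     0.003]
n 1259 rect [642.8 158.5] [67.9 50.4] 89.0 cap [0.6428 0.1578 0.225 ] 1399
shelf coords [ 20.7 172.1] cap [ 20.7 171.4]
```

View pics/w11.png

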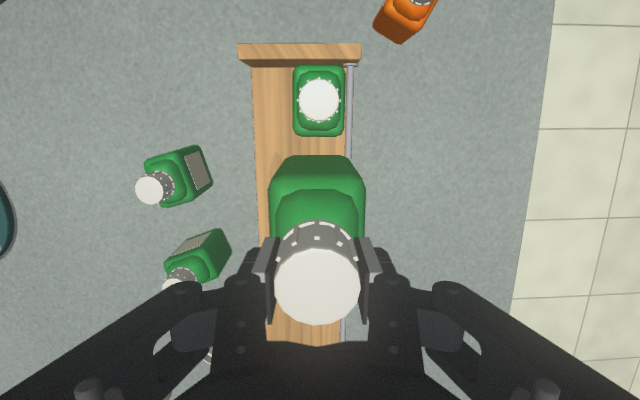

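Bottle 1 reads (20.7, 172) in shelf mm and is square; px (319,100). Lowering bottle 2.

jog_arm --pt "-0.1 0.1 5 0 0 0 255" --pt "-0.1 0.1 10 0 0 0 255" --pt "-0.1 0.1 14 0 0 0 255" --pt "-0.1 0.1 16 0 0 0 255" --pt "-0.1 0.1 16.8 0 0 0 255" --pt "-0.1 0.1 17.1 0 0 0 255" --pt "-0.1 0.1 17.1 0 0 0 255" --pt "-0.1 0.1 17.1 0 0 0 255"

```text
time: 15.75
tool_pos: [0.6422, 0.0811, 0.1823]
ee_rot: [0.001, 0.717, 0.698, 0.001]
contact_force: [0.2, -0.4, -3.7]
width: 0.408
```

```bash
python3 - <<'E'
from h import *
st(); p=sh(21,95.5); plan(*p,.1755,-1.53)
E
```

```text
t 15.75 tcp [0.6422 0.0811 0.1823] tilt [ 2.7e-03  2.0e-04 -1.0e+00] toolx yaw deg 88.46 F [ 0.2 -0.4 -3.7] w 0.408
 row cm [ 0.08 -0.12  0.68] rv [ 0.003 -0.    -0.   ]
```

jog_arm --pt "0 -0.1 0.3 0 0 0 255" --pt "0 -0.1 0.5 0 0 0 255" --pt "0 -0.1 0.6 0 0 0 255" --pt "0 -0.1 0.6 0 0 0 255"

```text
time: 16.25
tool_pos: [0.6407, 0.0807, 0.1766]
ee_rot: [0.001, 0.717, 0.697, 0.001]
contact_force: [-3.3, -1.3, 5.0]
width: 0.407
```

Contact with the board (+5 N). Releasing.

jog_arm --pt "0 0 0 0 0 0 0" --pt "0 0 0 0 0 0 0" --pt "0 0 0 0 0 0 0" --pt "0 0 0 0 0 0 0" --pt "0 0 0 0 0 0 0" --pt "0 0 -4 0 0 0 0" --pt "0 0 -9 0 0 0 0" --pt "0 0 -13 0 0 0 0" --pt "0 0 -13 0 0 0 0"

```text
time: 17.38
tool_pos: [0.6419, 0.0811, 0.3104]
ee_rot: [0.003, 0.717, 0.698, 0.004]
contact_force: [-0.3, -0.4, -0.9]
width: 0.999
```

```bash
python3 - <<'E'
from h import *
st(); 
for n in ['wrist']:
    c=cam(n,'w12');P=cloud(c); o=tallobjs(c,P)
    o=tallobjs(c,P,zlo=.168,zhi=.192)
    for r,cap,t in o: print('shelf coords',tosh(np.array(r[0])/1000).round(1), 'cap', None if cap is None else tosh(cap).round(1))
plan(.441,.063,.21,14)
E
```

```text
t 17.38 tcp [0.6419 0.0811 0.3104] tilt [ 1.010e-02  5.000e-04 -9.999e-01] toolx yaw deg 88.46 F [-0.3 -0.4 -0.9] w 0.999
n 1182 rect [439.5  62.9] [50.6 68.3] 13.9 cap [0.4418 0.0635 0.145 ] 1000
n 294 rect [436.7 -54.3] [52.5 14.1] 29.2 cap None 1
n 2037 rect [642.5 142.9] [98.4 51.2] 88.6 cap [0.6423 0.1431 0.225 ] 2467
shelf coords [ 20.8 156.5] cap [ 20.6 156.7]
 row cm [ -2.35 -20.01   9.62] rv [ 0.005  0.    -0.271]
```

View pics/w12.png

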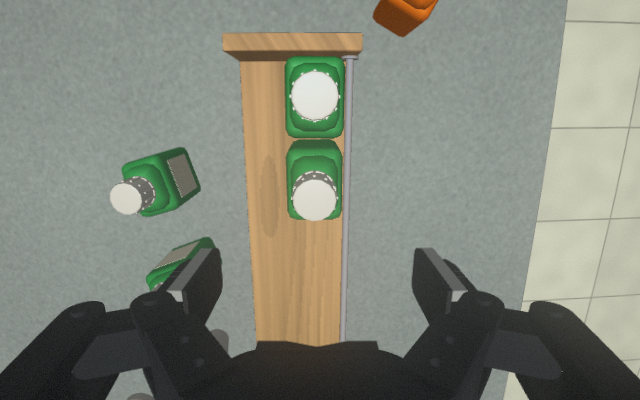

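jog_arm --pt "-0.6 -5 0 0 0 -0.07 0" --pt "-1.2 -10 2 0 0 -0.14 0" --pt "-1.8 -15 6 0 0 -0.21 0" --pt "-2.3 -20 9.6 0 0 -0.27 0" --pt "-2.3 -20 9.6 0 0 -0.27 0" --pt "-2.3 -20 9.6 0 0 -0.27 0"

```text
time: 18.18
tool_pos: [0.4399, 0.0634, 0.2081]
ee_rot: [-0.0, 0.616, 0.788, -0.0]
contact_force: [0.3, 0.2, 0.6]
width: 1.001
```

```bash
python3 - <<'E'
from h import *
st(); c=cam('wrist','w13');P=cloud(c); tallobjs(c,P);plan(.4415,.0633,.091,14)
E
```

```text
t 18.18 tcp [0.4399 0.0634 0.2081] tilt [-3.e-04  1.e-04 -1.e+00] toolx yaw deg 103.91 F [0.3 0.2 0.6] w 1.001
n 992 rect [437.7  64.8] [48.8 63.4] 14.0 cap [0.4377 0.0639 0.145 ] 1894
n 1874 rect [449.5 -70.7] [69.1 49.2] 19.7 cap [ 0.4482 -0.0535  0.145 ] 327
 row cm [-1.00e-02 -5.00e-02  1.19e+01] rv [ 0.003  0.001 -0.002]
```

View pics/w13.png

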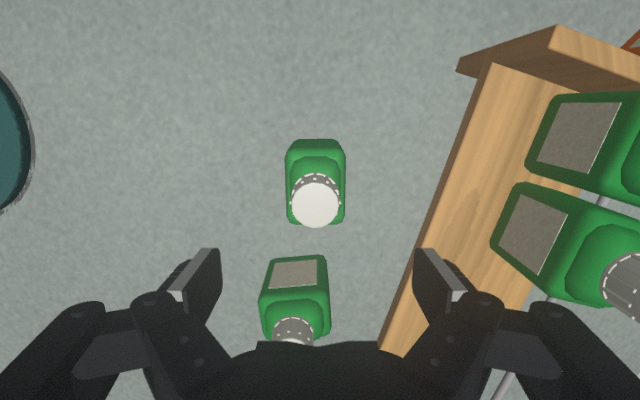

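jog_arm --pt "0 -0.1 5 0 0 0 0" --pt "0 -0.1 8 0 0 0 0" --pt "0 -0.1 10 0 0 0 0" --pt "0 -0.1 11.8 0 0 0 0" --pt "0 -0.1 11.8 0 0 0 0" --pt "0 -0.1 11.8 0 0 0 255" --pt "0 -0.1 11.8 0 0 0 255" --pt "0 -0.1 11.8 0 0 0 255" --pt "0 -0.1 11.8 0 0 0 255" --pt "0 -0.1 11.8 0 0 0 255"

```text
time: 19.48
tool_pos: [0.4395, 0.0631, 0.0919]
ee_rot: [0.001, 0.616, 0.788, 0.001]
contact_force: [-1.6, -0.9, 5.3]
width: 0.413
```

```bash
python3 - <<'E'
from h import *
st(); p=sh(21,18.5); print(p); plan(*p,.32,-1.53); c=cam('wrist','w14')
E
```

```text
t 19.48 tcp [0.4395 0.0631 0.0919] tilt [ 1.8e-03 -1.0e-04 -1.0e+00] toolx yaw deg 103.92 F [-1.6 -0.9  5.3] w 0.413
[0.63898647 0.0049327 ]
 row cm [-10.46  18.01 -22.77] rv [0.002 0.    0.27 ]
```

View pics/w14.png

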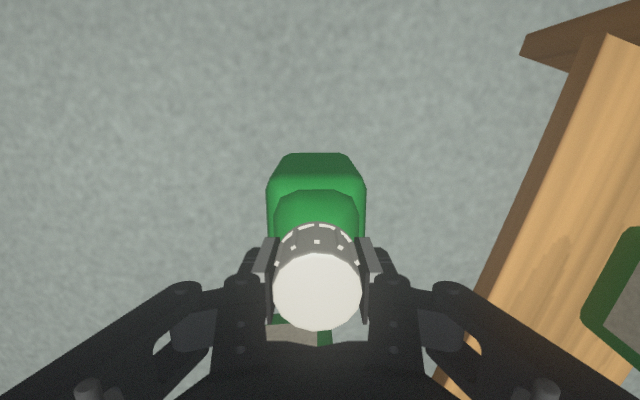

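jog_arm --pt "0 0 -5 0 0 0 255" --pt "0 0 -10 0 0 0 255" --pt "0 0 -15 0 0 0.05 255" --pt "-2.6 4.5 -20 0 0 0.1 255" --pt "-5.2 9 -22.8 0 0 0.17 255" --pt "-7.8 13.5 -22.8 0 0 0.23 255" --pt "-10.5 18 -22.8 0 0 0.27 255" --pt "-10.5 18 -22.8 0 0 0.27 255" --pt "-10.5 18 -22.8 0 0 0.27 255"

```text
time: 20.65
tool_pos: [0.6386, 0.0046, 0.3159]
ee_rot: [-0.002, 0.717, 0.698, -0.002]
contact_force: [-0.8, -0.1, -4.5]
width: 0.405
```

```bash
python3 - <<'E'
from h import *
st(); c=cam('wrist','w15')
P=cloud(c); o=tallobjs(c,P,zlo=.168,zhi=.192)
for r,cap,t in o: 
  q=tosh(t); print('shelf coords',tosh(np.array(r[0])/1000).round(1), np.percentile(q,[1,99],axis=0))
p=sh(21,18.5); plan(*p,.173,-1.53)
E
```

```text
t 20.65 tcp [0.6386 0.0046 0.3159] tilt [-5.3e-03  8.0e-04 -1.0e+00] toolx yaw deg 88.46 F [-0.8 -0.1 -4.5] w 0.405
n 3591 rect [640.7 103.4] [118.6  52.1] 87.9 cap [0.6407 0.0922 0.225 ] 2284
shelf coords [ 20.1 117. ] [[ -4.62659512  60.6841064 ]
 [ 45.68192014 172.77243318]]
 row cm [-0.    0.11 14.47] rv [-0.002 -0.     0.   ]
```

View pics/w15.png

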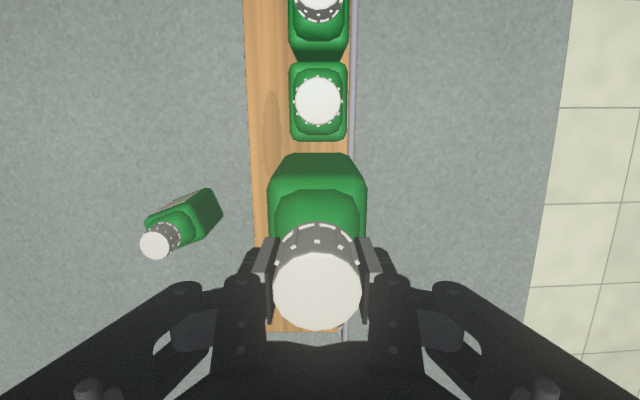

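jog_arm --pt "0 0.1 5 0 0 0 255" --pt "0 0.1 9 0 0 0 255" --pt "0 0.1 12 0 0 0 255" --pt "0 0.1 13.6 0 0 0 255" --pt "0 0.1 14 0 0 0 255" --pt "0 0.1 14.3 0 0 0 255" --pt "0 0.1 14.3 0 0 0 255" --pt "0 0.1 14.3 0 0 0 255"

```text
time: 21.7
tool_pos: [0.6405, 0.0045, 0.1769]
ee_rot: [0.001, 0.717, 0.697, 0.001]
contact_force: [0.3, -0.7, -5.6]
width: 0.401
```

```bash
python3 - <<'E'
from h import *
st();p=sh(21,18.5); plan(*p,.172,-1.53)
E
```

```text
t 21.7 tcp [0.6405 0.0045 0.1769] tilt [ 2.e-03 -1.e-04 -1.e+00] toolx yaw deg 88.45 F [ 0.3 -0.7 -5.6] w 0.401
 row cm [ 0.04 -0.15  0.49] rv [ 0.002  0.    -0.   ]
```

jog_arm --pt "0 -0.1 0.3 0 0 0 255" --pt "0 -0.1 0.5 0 0 0 255" --pt "0 -0.1 0.5 0 0 0 255" --pt "0 -0.1 0.5 0 0 0 255"

```text
time: 22.2
tool_pos: [0.6392, 0.0046, 0.1721]
ee_rot: [0.001, 0.717, 0.698, 0.001]
contact_force: [-1.9, -0.4, 2.6]
width: 0.406
```

jog_arm --pt "0 0 0 0 0 0 0" --pt "0 0 0 0 0 0 0" --pt "0 0 0 0 0 0 0" --pt "0 0 0 0 0 0 0" --pt "0 0 0 0 0 0 0" --pt "0 0 -4 0 0 0 0" --pt "0 0 -9 0 0 0 0" --pt "0 0 -14 0 0 0 0" --pt "0 0 -14 0 0 0 0"

```text
time: 23.32
tool_pos: [0.6405, 0.0045, 0.3176]
ee_rot: [0.005, 0.717, 0.698, 0.004]
contact_force: [-0.5, -0.7, -0.0]
width: 0.995
```

```bash
python3 - <<'E'
from h import *
st(); 
for n in ['wrist','top']:
    c=cam(n,'w16'+n);P=cloud(c); o=tallobjs(c,P)
    o=tallobjs(c,P,zlo=.168,zhi=.192)
    for r,cap,t in o: 
        q=tosh(t); print('shelf coords',tosh(np.array(r[0])/1000).round(1), np.percentile(q,[1,99],axis=0).round(1))
plan(.4505,-.0715,.21,-70)
E
```

```text
t 23.32 tcp [0.6405 0.0045 0.3176] tilt [ 1.210e-02 -9.000e-04 -9.999e-01] toolx yaw deg 88.46 F [-0.5 -0.7 -0. ] w 0.995
n 842 rect [451.3 -71.3] [66.5 50.2] 20.3 cap [ 0.4532 -0.0697  0.145 ] 864
n 22 rect [641.5 122.7] [ 2.2 45. ] 88.3 cap [0.6435 0.1225 0.145 ] 120
n 3934 rect [640.8  91.8] [141.7  52. ] 88.5 cap [0.6407 0.0926 0.225 ] 2276
shelf coords [ 20.5 105.4] [[ -4.8  38.1]
 [ 45.7 172.6]]
n 36 rect [426.8 -85.1] [13.5 36.4] 23.4 cap [ 0.4503 -0.0755  0.145 ] 77
n 21 rect [482.5 -76.7] [14.1 14.5] 89.1 cap [ 0.4503 -0.0755  0.145 ] 77
n 117 rect [ 784.6 -495.9] [87.1 12.3] 37.0 cap [ 0.7999 -0.5068  0.145 ] 20
n 16 rect [629.8 -22.2] [ 7.2 27.7] 89.2 cap [0.6334 0.0162 0.225 ] 15
n 91 rect [632.2  32.8] [49.5 31.7] 17.2 cap [0.6388 0.0698 0.225 ] 94
n 230 rect [639.2 132.2] [122.7  44.8] 89.2 cap [0.6416 0.1278 0.225 ] 185
n 433 rect [ 821.4 -547.9] [ 87.6 133.1] 34.5 cap None 2
shelf coords [12.6 -8.9] [[ -1.  -12.5]
 [ 25.9  -5.8]]
shelf coords [13.5 46.2] [[-5.4 25. ]
 [40.3 59.3]]
shelf coords [ 17.8 145.8] [[ -4.6  88.2]
 [ 39.2 204. ]]
shelf coords [ 218.1 -529.3] [[ 162.4 -573.6]
 [ 280.2 -466.6]]
 row cm [ -8.11 -18.67  10.1 ] rv [ 1.000e-03 -1.000e-03  1.195e+00]
```

View pics/w16wrist.png

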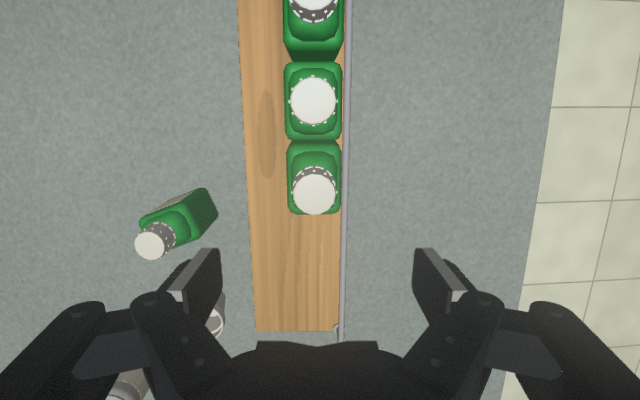

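jog_arm --pt "-1.4 -3.2 0 0 0 0.18 0" --pt "-2.8 -6.4 1 0 0 0.36 0" --pt "-4.2 -9.6 3 0 0 0.54 0" --pt "-5.6 -12.8 5 0 0 0.72 0" --pt "-7 -16 7 0 0 0.9 0" --pt "-8.1 -18.7 9 0 0 1.08 0" --pt "-8.1 -18.7 10 0 0 1.195 0" --pt "-8.1 -18.7 10 0 0 1.195 0" --pt "-8.1 -18.7 10 0 0 1.195 0"

```text
time: 24.55
tool_pos: [0.4497, -0.0712, 0.2101]
ee_rot: [-0.0, 0.985, 0.174, -0.001]
contact_force: [-0.1, -1.0, -0.5]
width: 0.998
```

```bash
python3 - <<'E'
from h import *
st(); c=cam('wrist','w17');P=cloud(c); tallobjs(c,P);plan(.4505,-.0715,.091,-70)
E
```

```text
t 24.55 tcp [ 0.4497 -0.0712  0.2101] tilt [-1.3e-03  5.0e-04 -1.0e+00] toolx yaw deg 20.09 F [-0.1 -1.  -0.5] w 0.998
n 749 rect [453.4 -70.7] [61.  48.3] 20.6 cap [ 0.4517 -0.0716  0.145 ] 1867
 row cm [ 0.04  0.05 11.95] rv [-0.     0.     0.001]
```

View pics/w17.png

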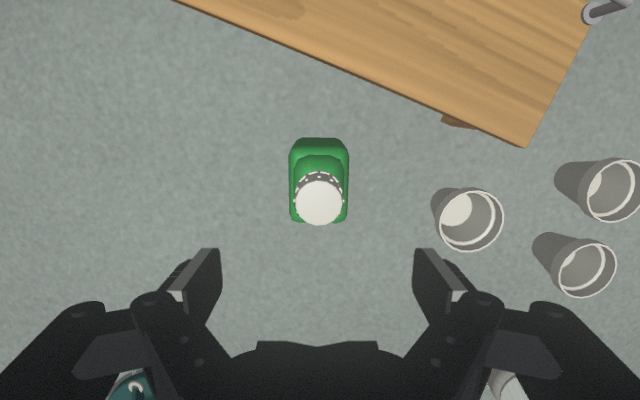

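jog_arm --pt "0 0 5 0 0 0 0" --pt "0 0 8 0 0 0 0" --pt "0 0 10 0 0 0 0" --pt "0 0 11.8 0 0 0 0" --pt "0 0 11.8 0 0 0 0" --pt "0 0 11.8 0 0 0 255" --pt "0 0 11.8 0 0 0 255" --pt "0 0 11.8 0 0 0 255" --pt "0 0 11.8 0 0 0 255" --pt "0 0 11.8 0 0 0 255"

```text
time: 25.85
tool_pos: [0.4507, -0.0717, 0.0939]
ee_rot: [0.001, 0.985, 0.174, 0.001]
contact_force: [0.0, -0.8, 5.0]
width: 0.408
```

```bash
python3 - <<'E'
from h import *
st(); p=sh(21,-58.5); print(p); plan(*p,.32,-1.53); c=cam('wrist','w18')
E
```

```text
t 25.85 tcp [ 0.4507 -0.0717  0.0939] tilt [ 2.6e-03 -9.0e-04 -1.0e+00] toolx yaw deg 19.98 F [ 0.  -0.8  5. ] w 0.408
[ 0.63693054 -0.07203985]
 row cm [ 17.54   6.43 -22.56] rv [ 3.000e-03 -1.000e-03 -1.195e+00]
```

View pics/w18.png

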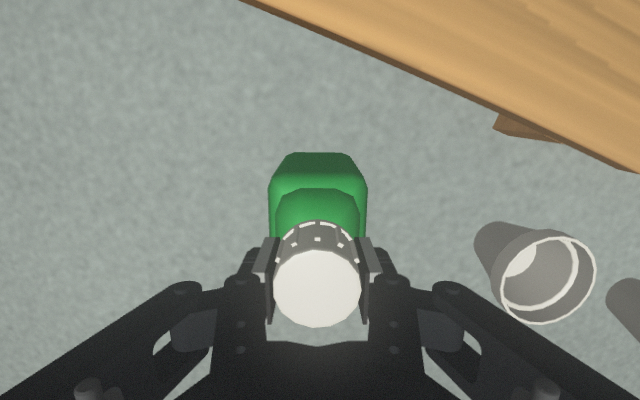

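jog_arm --pt "0 0 -5 0 0 0 255" --pt "0 0 -10 0 0 -0.18 255" --pt "0 0 -15 0 0 -0.36 255" --pt "1 0.4 -20 0 0 -0.54 255" --pt "5 1.8 -22.6 0 0 -0.72 255" --pt "9 3.3 -22.6 0 0 -0.9 255" --pt "13.5 5 -22.6 0 0 -1.08 255" --pt "17.5 6.4 -22.6 0 0 -1.195 255" --pt "17.5 6.4 -22.6 0 0 -1.195 255" --pt "17.5 6.4 -22.6 0 0 -1.195 255"

```text
time: 27.15
tool_pos: [0.6355, -0.0715, 0.3167]
ee_rot: [-0.002, 0.717, 0.697, -0.001]
contact_force: [-0.4, 0.5, -2.2]
width: 0.407
```

```bash
python3 - <<'E'
from h import *
st(); c=cam('wrist','w19')
P=cloud(c); o=tallobjs(c,P,zlo=.168,zhi=.192)
for r,cap,t in o: 
  q=tosh(t); print('shelf coords',tosh(np.array(r[0])/1000).round(1), np.percentile(q,[1,99],axis=0))
p=sh(21,-58.5); plan(*p,.178,-1.53)
E
```

```text
t 27.15 tcp [ 0.6355 -0.0715  0.3167] tilt [-0.0044  0.001  -1.    ] toolx yaw deg 88.43 F [-0.4  0.5 -2.2] w 0.407
n 3732 rect [639.   28.6] [115.9  51.9] 88.6 cap [0.6393 0.023  0.225 ] 2584
shelf coords [20.3 42.2] [[ -4.64971591 -12.89446062]
 [ 45.86874735  95.97661102]]
 row cm [-0.05  0.19 14.01] rv [-0.002 -0.    -0.001]
```

View pics/w19.png

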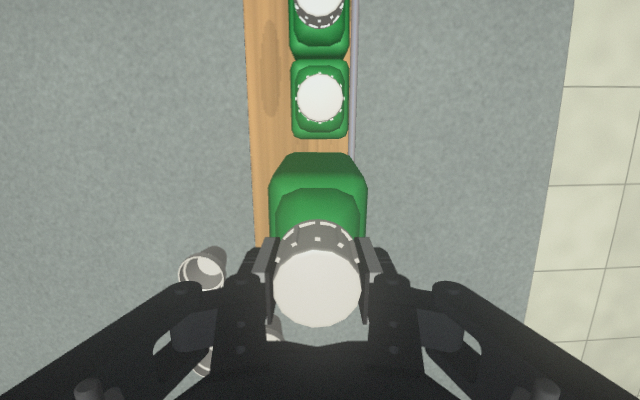

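```bash
python3 - <<'E'
from h import *
c=cam('wrist')
m=masks(c); 
for uv in [(319,97),(319,138),(319,58)]:
  print(uv,tosh(onplane(c,uv,.225)[0]),tosh(onplane(c,uv,.176)[0]))
E
```

```text
(319, 97) [20.71699928 17.71990509] [20.95543367 19.17947756]
(319, 138) [ 20.75995353 -13.12165924] [ 21.00663724 -17.58517525]
(319, 58) [20.68078485 45.51791886] [20.9122643  52.31606928]
```

jog_arm --pt "0 0.2 5 0 0 0 255" --pt "0 0.2 9 0 0 0 255" --pt "0 0.2 12 0 0 0 255" --pt "0 0.2 13.2 0 0 0 255" --pt "0 0.2 13.7 0 0 0 255" --pt "0 0.2 14 0 0 0 255" --pt "0 0.2 14 0 0 0 255" --pt "0 0.2 14 0 0 0 255"

```text
time: 28.25
tool_pos: [0.6387, -0.0718, 0.1798]
ee_rot: [0.001, 0.717, 0.697, 0.001]
contact_force: [-0.6, 0.2, -3.1]
width: 0.409
```

```bash
python3 - <<'E'
from h import *
st();p=sh(21,-58.5); plan(*p,.174,-1.53)
E
```

```text
t 28.25 tcp [ 0.6387 -0.0718  0.1798] tilt [ 1.9e-03 -3.0e-04 -1.0e+00] toolx yaw deg 88.45 F [-0.6  0.2 -3.1] w 0.409
 row cm [-0.03 -0.17  0.58] rv [ 0.002  0.    -0.   ]
```

jog_arm --pt "0 -0.15 0.3 0 0 0 255" --pt "0 -0.15 0.5 0 0 0 255" --pt "0 -0.15 0.6 0 0 0 255" --pt "0 -0.15 0.6 0 0 0 255"

```text
time: 28.75
tool_pos: [0.6367, -0.0718, 0.1739]
ee_rot: [0.0, 0.717, 0.697, 0.0]
contact_force: [-1.1, 1.0, 3.5]
width: 0.404
```

jog_arm --pt "0 0 0 0 0 0 0" --pt "0 0 0 0 0 0 0" --pt "0 0 0 0 0 0 0" --pt "0 0 0 0 0 0 0" --pt "0 0 0 0 0 0 0" --pt "0 0 -4 0 0 0 0" --pt "0 0 -9 0 0 0 0" --pt "0 0 -14 0 0 0 0" --pt "0 0 -14 0 0 0 0"

```text
time: 29.88
tool_pos: [0.6382, -0.072, 0.3196]
ee_rot: [0.005, 0.717, 0.697, 0.003]
contact_force: [-0.2, -0.4, 1.0]
width: 0.998
```

```bash
cat >> h.py <<'E'
def lips(c,P,ztop=.07,verbose=True):
    """white cup lips: points with height near ztop; circle fit of outer radius"""
    z=P[...,2]; b0=(z>ztop-.012)&(z<ztop+.006)&(P[...,1]<-.1)&(P[...,0]>.3)&(masks(c)['hsv'][...,1]<60)
    b0=cv2.morphologyEx(b0.astype(np.uint8),cv2.MORPH_CLOSE,np.ones((5,5),np.uint8))
    out=[]
    for b,s,ce in blobs(b0,40):
        cs,_=cv2.findContours(b.astype(np.uint8),cv2.RETR_EXTERNAL,cv2.CHAIN_APPROX_NONE)
        uv=max(cs,key=len).reshape(-1,2); q=onplane(c,uv,ztop)[:,:2]
        (x,y),r=cv2.minEnclosingCircle((q*1000).astype(np.float32)); out.append((x,y,r))
        if verbose: print('lip px',ce.round(0),'world',round(x,1),round(y,1),'r',round(r,1),'n',s[4])
    return out
E
python3 - <<'E'
from h import *
st(); 
for n in ['wrist','top']:
    c=cam(n,'w20'+n);P=cloud(c); o=tallobjs(c,P,zlo=.168,zhi=.192)
    for r,cap,t in o: 
        q=tosh(t); print('shelf coords',tosh(np.array(r[0])/1000).round(1), np.percentile(q,[1,99],axis=0).round(1))
    lips(c,P)
plan(.4645,-.231,.25,-1.53)
E
```

```text
t 29.88 tcp [ 0.6382 -0.072   0.3196] tilt [ 0.0119 -0.0023 -0.9999] toolx yaw deg 88.45 F [-0.2 -0.4  1. ] w 0.998
n 4063 rect [639.3  14.2] [146.  52.] 89.3 cap [0.6393 0.023  0.225 ] 2539
shelf coords [21.1 27.8] [[ -4.8 -38.7]
 [ 45.9  96.3]]
lip px [185. 258.] world 452.2 -206.1 r 22.9 n 94
lip px [257. 335.] world 544.2 -352.0 r 35.5 n 323
n 38 rect [619.6 -63.8] [32.7 17.5] 76.8 cap [ 0.6362 -0.0533  0.225 ] 75
n 437 rect [638.1  83.9] [219.6  47.5] 89.0 cap [0.6402 0.0816 0.225 ] 123
n 438 rect [ 824.8 -554. ] [ 88. 144.] 33.1 cap None 4
shelf coords [  3.4 -50.7] [[ -4.  -65.9]
 [ 14.2 -34.2]]
shelf coords [18.  97.4] [[ -4.8  -8.9]
 [ 40.4 203.7]]
shelf coords [ 221.6 -535.2] [[ 166.  -574.6]
 [ 283.5 -465.4]]
lip px [451. 178.] world 545.2 -357.5 r 34.6 n 110
lip px [413. 202.] world 464.0 -230.4 r 33.9 n 110
lip px [458. 203.] world 458.5 -378.2 r 34.3 n 107
 row cm [-16.38 -16.81   6.31] rv [ 0.002  0.    -0.   ]
```

View pics/w20wrist.png

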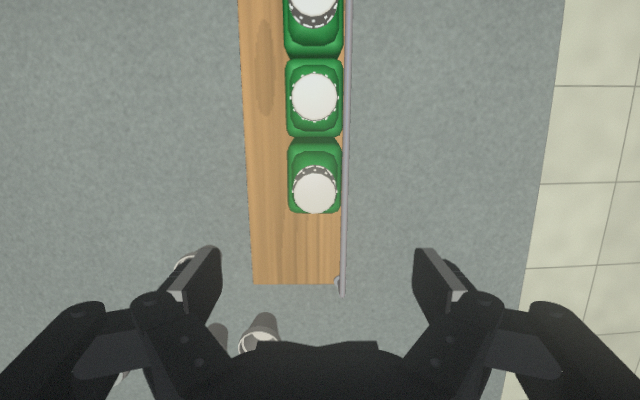

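The wrist view shows all four bottles in line with the rail and small gaps. The cup that was at (.564,−.388) has moved to about (.545,−.356), which must be the announced knock. Now the cups, starting with the nearest.

jog_arm --pt "-4 -5 0 0 0 0 0" --pt "-8 -9 3 0 0 0 0" --pt "-12 -13 7 0 0 0 0" --pt "-16.4 -16.8 11 0 0 0 0" --pt "-16.4 -16.8 12 0 0 0 0" --pt "-16.4 -16.8 12 0 0 0 0" --pt "-16.4 -16.8 12 0 0 0 0"

```text
time: 30.85
tool_pos: [0.4647, -0.2306, 0.1926]
ee_rot: [-0.0, 0.716, 0.698, 0.0]
contact_force: [-0.2, -0.4, -0.2]
width: 1.001
```

```bash
python3 - <<'E'
from h import *
st(); c=cam('wrist','w21');P=cloud(c); lips(c,P);plan(.464,-.231,.021,-1.53)
E
```

```text
t 30.85 tcp [ 0.4647 -0.2306  0.1926] tilt [ 0.e+00  7.e-04 -1.e+00] toolx yaw deg 88.49 F [-0.2 -0.4 -0.2] w 1.001
lip px [316. 189.] world 463.6 -231.0 r 34.1 n 1053
lip px [392. 306.] world 543.6 -356.7 r 36.7 n 1039
lip px [313. 317.] world 457.1 -375.8 r 36.3 n 1048
 row cm [-0.04 -0.14 17.24] rv [0.001 0.    0.001]
```

View pics/w21.png

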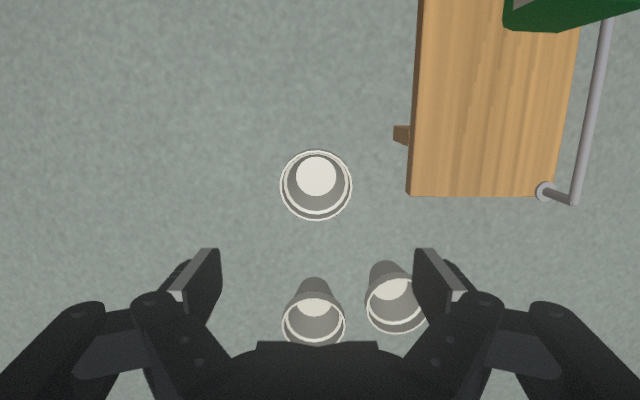

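jog_arm --pt "0 -0.1 6 0 0 0 0" --pt "0 -0.1 11 0 0 0 0" --pt "0 -0.1 14 0 0 0 0" --pt "0 -0.1 16 0 0 0 0" --pt "0 -0.1 17 0 0 0 0" --pt "0 -0.1 17 0 0 0 0" --pt "0 -0.1 17 0 0 0 0" --grip_force 25

```text
time: 31.78
tool_pos: [0.4645, -0.2315, 0.0242]
ee_rot: [0.001, 0.716, 0.698, 0.0]
contact_force: [-0.4, 0.6, -0.0]
width: 1.002
```

```bash
python3 - <<'E'
from h import *
st(); c=cam('wrist','w22');plan(.4635,-.231,.021,-1.53)
E
```

```text
t 31.77 tcp [ 0.4645 -0.2315  0.0242] tilt [ 0.0024 -0.0014 -1.    ] toolx yaw deg 88.48 F [-0.4  0.6 -0. ] w 1.002
 row cm [ 0.05 -0.09  0.32] rv [ 0.003  0.001 -0.   ]
```

View pics/w22.png

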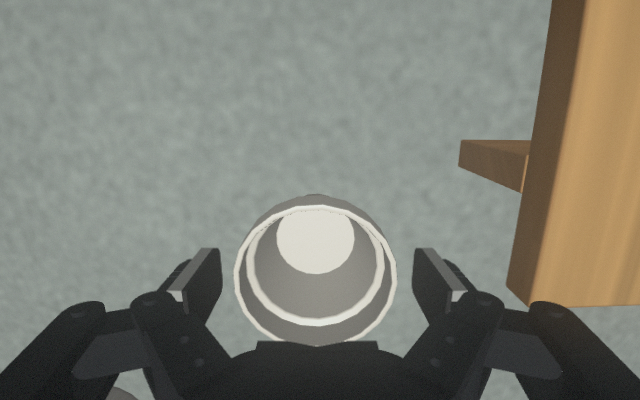

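jog_arm --pt "0 -0.1 0 0 0 0 255" --pt "0 -0.1 0 0 0 0 255" --pt "0 -0.1 0 0 0 0 255" --pt "0 -0.1 0 0 0 0 255"

```text
time: 32.33
tool_pos: [0.4629, -0.2316, 0.0242]
ee_rot: [0.001, 0.717, 0.697, 0.0]
contact_force: [-0.7, 0.5, 6.1]
width: 0.753
```

```bash
python3 - <<'E'
from h import *
st(); c=cam('wrist','w23');p=sh(-2,-185);print(p); plan(*p,.20,-1.53)
E
```

```text
t 32.33 tcp [ 0.4629 -0.2316  0.0242] tilt [ 0.0016 -0.0013 -1.    ] toolx yaw deg 88.44 F [-0.7  0.5  6.1] w 0.753
[ 0.61056115 -0.19788064]
 row cm [  3.75  14.7  -17.56] rv [ 0.002  0.001 -0.   ]
```

View pics/w23.png

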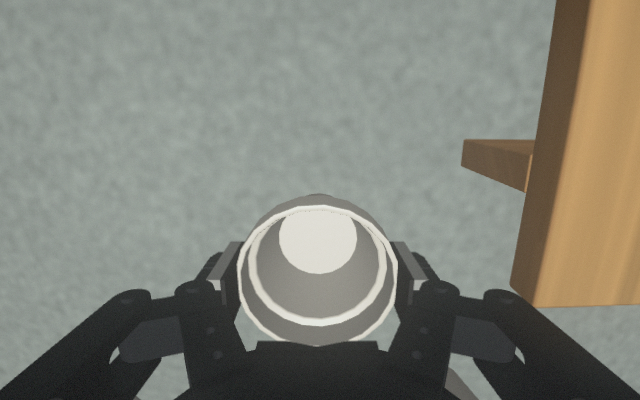

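jog_arm --pt "0 0 -4 0 0 0 255" --pt "0 0 -9 0 0 0 255" --pt "0 0 -14 0 0 0 255" --pt "1 4 -17.5 0 0 0 255" --pt "2 8 -17.5 0 0 0 255" --pt "3 12 -17.5 0 0 0 255" --pt "3.7 14.7 -17.5 0 0 0 255" --pt "3.7 14.7 -17.5 0 0 0 255" --pt "3.7 14.7 -17.5 0 0 0 255"

```text
time: 33.5
tool_pos: [0.6096, -0.1981, 0.1971]
ee_rot: [-0.001, 0.717, 0.697, -0.0]
contact_force: [-0.6, -0.2, -1.1]
width: 0.75
```

```bash
python3 - <<'E'
from h import *
st(); c=cam('wrist','w24');p=sh(-2,-185); plan(*p,.1045,-1.53)
E
```

```text
t 33.5 tcp [ 0.6096 -0.1981  0.1971] tilt [-1.4e-03  3.0e-04 -1.0e+00] toolx yaw deg 88.44 F [-0.6 -0.2 -1.1] w 0.75
 row cm [0.04 0.12 9.3 ] rv [-0.001 -0.    -0.001]
```

View pics/w24.png

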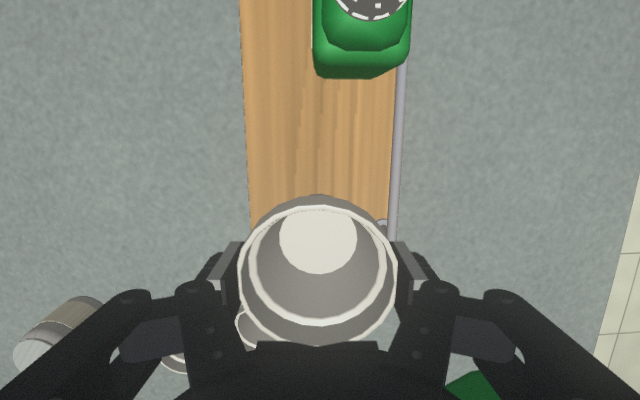

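jog_arm --pt "0 0.1 3 0 0 0 255" --pt "0 0.1 6 0 0 0 255" --pt "0 0.1 8 0 0 0 255" --pt "0 0.1 8.8 0 0 0 255" --pt "0 0.1 9.1 0 0 0 255" --pt "0 0.1 9.1 0 0 0 255" --pt "0 0.1 9.1 0 0 0 255"

```text
time: 34.42
tool_pos: [0.6119, -0.1983, 0.108]
ee_rot: [0.001, 0.717, 0.698, 0.0]
contact_force: [-0.4, -0.0, -0.5]
width: 0.752
```

```bash
python3 - <<'E'
from h import *
st();p=sh(-2,-185); plan(*p,.104,-1.53)
E
```

```text
t 34.42 tcp [ 0.6119 -0.1983  0.108 ] tilt [ 2.1e-03 -8.0e-04 -1.0e+00] toolx yaw deg 88.46 F [-0.4 -0.  -0.5] w 0.752
 row cm [ 0.04 -0.14  0.4 ] rv [ 0.002  0.001 -0.   ]
```

jog_arm --pt "0 -0.1 0.2 0 0 0 255" --pt "0 -0.1 0.4 0 0 0 255" --pt "0 -0.1 0.4 0 0 0 255" --pt "0 -0.1 0.4 0 0 0 255"

```text
time: 34.92
tool_pos: [0.6106, -0.1983, 0.1042]
ee_rot: [0.001, 0.717, 0.697, 0.0]
contact_force: [-2.1, -0.6, 5.8]
width: 0.749
```

Contact. Releasing and going up.

jog_arm --pt "0 0 0 0 0 0 0" --pt "0 0 0 0 0 0 0" --pt "0 0 0 0 0 0 0" --pt "0 0 0 0 0 0 0" --pt "0 0 -4 0 0 0 0" --pt "0 0 -9 0 0 0 0" --pt "0 0 -13 0 0 0 0" --pt "0 0 -13 0 0 0 0"

```text
time: 35.92
tool_pos: [0.6121, -0.1988, 0.2384]
ee_rot: [0.005, 0.717, 0.698, 0.002]
contact_force: [1.0, 0.8, 1.0]
width: 1.0
```

```bash
python3 - <<'E'
from h import *
st()
c=cam('wrist','w25');P=cloud(c);
for x,y,r in lips(c,P,.15): print('shelf',tosh(np.array([x,y])/1000))
lips(c,P)
c=cam('top');P=cloud(c);lips(c,P)
plan(.5445,-.356,.21,-1.53)
E
```

```text
t 35.92 tcp [ 0.6121 -0.1988  0.2384] tilt [ 0.0094 -0.0038 -0.9999] toolx yaw deg 88.46 F [1.  0.8 1. ] w 1.0
lip px [315. 197.] world 611.1 -197.7 r 34.1 n 1368
shelf [  -1.50531566 -184.78244714]
lip px [262. 308.] world 544.5 -357.2 r 37.1 n 969
lip px [ 68. 305.] world 308.0 -352.2 r 13.7 n 63
lip px [217. 320.] world 486.5 -377.2 r 23.0 n 166
lip px [454. 179.] world 544.8 -358.6 r 34.1 n 73
lip px [458. 204.] world 458.0 -378.0 r 34.4 n 115
lip px [454. 246.] world 317.6 -371.3 r 25.8 n 41
 row cm [-15.97  -6.15   2.28] rv [ 0.001  0.    -0.   ]
```

View pics/w25.png

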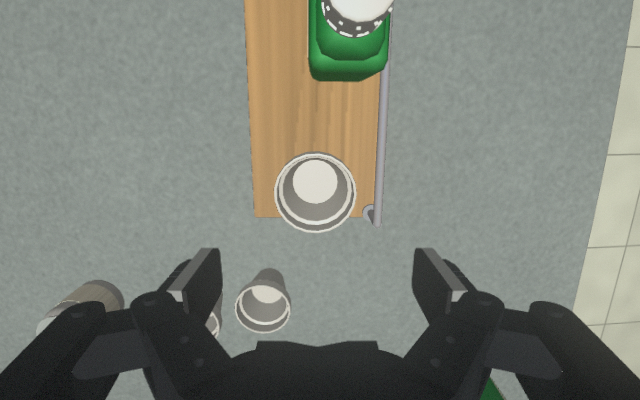

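The base cup stands at shelf (−1.5, −185), px (315,192). The other two cups are close together, so I'll turn the jaws by about 60° for the next grasps.

```bash
python3 - <<'E'
from h import *
plan(.5445,-.357,.20,-61.5)
E
```

```text
row cm [-16.07  -6.15   3.28] rv [ 1.000e-03 -0.000e+00  1.046e+00]
```

jog_arm --pt "-3 -1 0 0 0 0.18 0" --pt "-6 -2 0 0 0 0.36 0" --pt "-9 -3.3 1 0 0 0.54 0" --pt "-12 -4.6 2 0 0 0.72 0" --pt "-16.1 -6.1 3.3 0 0 0.9 0" --pt "-16.1 -6.1 4 0 0 1.046 0" --pt "-16.1 -6.1 4 0 0 1.046 0" --pt "-16.1 -6.1 4 0 0 1.046 0"

```text
time: 37.02
tool_pos: [0.5448, -0.3567, 0.1917]
ee_rot: [-0.001, 0.969, 0.248, -0.0]
contact_force: [-0.2, 0.3, -0.3]
width: 1.001
```

```bash
python3 - <<'E'
from h import *
st(); c=cam('wrist','w26');P=cloud(c); lips(c,P);plan(.5445,-.357,.0245,-61.5)
E
```

```text
t 37.02 tcp [ 0.5448 -0.3567  0.1917] tilt [-0.0013  0.0012 -1.    ] toolx yaw deg 28.68 F [-0.2  0.3 -0.3] w 1.001
lip px [320. 190.] world 544.9 -360.1 r 34.1 n 1064
lip px [295. 272.] world 459.4 -379.9 r 35.4 n 1216
 row cm [-7.000e-02  1.000e-02  1.679e+01] rv [-0.001  0.     0.003]
```

View pics/w26.png

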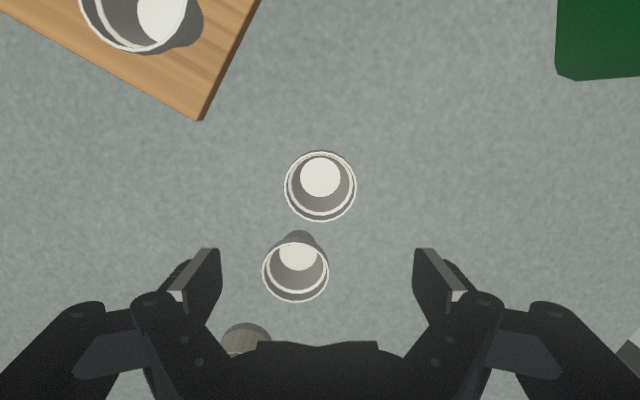

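jog_arm --pt "-0.1 0.2 6 0 0 0 0" --pt "-0.1 0.2 11 0 0 0 0" --pt "-0.1 0.2 14 0 0 0 0" --pt "-0.1 0.2 16 0 0 0 0" --pt "-0.1 0.2 16.8 0 0 0 0" --pt "-0.1 0.2 16.8 0 0 0 0" --pt "-0.1 0.2 16.8 0 0 0 0"

```text
time: 37.95
tool_pos: [0.5461, -0.3603, 0.0267]
ee_rot: [0.001, 0.969, 0.246, 0.001]
contact_force: [-0.2, 0.6, 1.3]
width: 0.999
```

```bash
python3 - <<'E'
from h import *
st(); c=cam('wrist','w27');plan(.545,-.359,.0235,-61.5)
E
```

```text
t 37.95 tcp [ 0.5461 -0.3603  0.0267] tilt [ 0.0028 -0.0021 -1.    ] toolx yaw deg 28.53 F [-0.2  0.6  1.3] w 0.999
 row cm [-0.02 -0.17  0.32] rv [ 0.003 -0.001  0.   ]
```

View pics/w27.png

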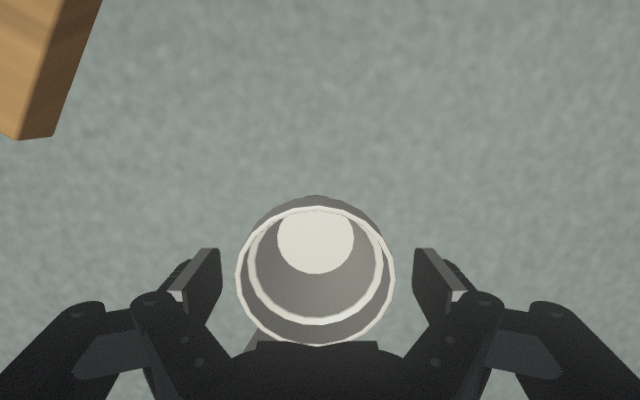

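jog_arm --pt "0 -0.1 0.2 0 0 0 255" --pt "0 -0.1 0.2 0 0 0 255" --pt "0 -0.1 0.2 0 0 0 255" --pt "0 -0.1 0.2 0 0 0 255" --pt "0 -0.1 0.2 0 0 0 255"

```text
time: 38.62
tool_pos: [0.5452, -0.3591, 0.0245]
ee_rot: [0.001, 0.969, 0.246, 0.001]
contact_force: [-0.3, 0.4, 5.3]
width: 0.761
```

```bash
python3 - <<'E'
from h import *
st(); c=cam('wrist','w28'); plan(.6108,-.198,.24,-61.5)
E
```

```text
t 38.62 tcp [ 0.5452 -0.3591  0.0245] tilt [ 0.0022 -0.0013 -1.    ] toolx yaw deg 28.52 F [-0.3  0.4  5.3] w 0.761
 row cm [ 13.48 -10.98 -21.55] rv [ 0.002 -0.001  0.   ]
```

View pics/w28.png

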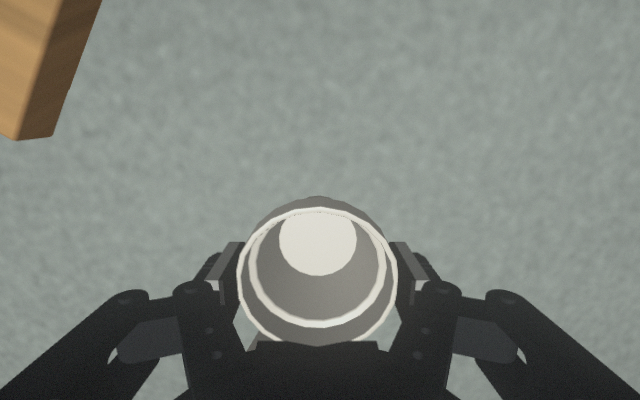

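jog_arm --pt "0 0 -5 0 0 0 255" --pt "0 0 -10 0 0 0 255" --pt "0 0 -15 0 0 0 255" --pt "0 0 -20 0 0 0 255" --pt "4 -3.5 -21.5 0 0 0 255" --pt "8 -7 -21.5 0 0 0 255" --pt "12 -10 -21.5 0 0 0 255" --pt "13.5 -11 -21.5 0 0 0 255" --pt "13.5 -11 -21.5 0 0 0 255" --pt "13.5 -11 -21.5 0 0 0 255" --pt "13.5 -11 -21.5 0 0 0 255"

```text
time: 40.05
tool_pos: [0.61, -0.1992, 0.2376]
ee_rot: [0.0, 0.969, 0.245, -0.0]
contact_force: [-0.2, 0.0, -0.0]
width: 0.759
```

```bash
python3 - <<'E'
from h import *
st(); c=cam('wrist','w29'); plan(.6110,-.1979,.24,-61.5);plan(.6110,-.1979,.1285,-61.5)
E
```

```text
t 40.05 tcp [ 0.61   -0.1992  0.2376] tilt [-4.e-04 -2.e-04 -1.e+00] toolx yaw deg 28.39 F [-0.2  0.  -0. ] w 0.759
 row cm [ 0.14 -0.06 -0.24] rv [ 0.     0.    -0.002]
 row cm [ 0.14 -0.06 10.91] rv [ 0.     0.    -0.002]
```

View pics/w29.png

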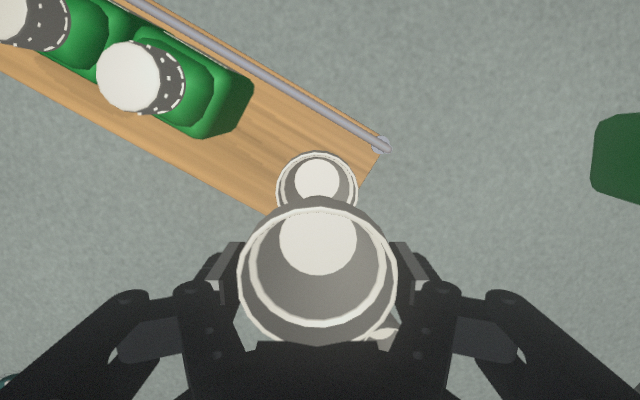

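The held cup at (317,265) is in line with the base cup at (317,185). I'll lower it to just above the lip and check.

jog_arm --pt "0.1 -0.05 3 0 0 0 255" --pt "0.1 -0.05 5 0 0 0 255" --pt "0.1 -0.05 5.8 0 0 0 255" --pt "0.1 -0.05 5.8 0 0 0 255" --pt "0.1 -0.05 5.8 0 0 0 255"

```text
time: 40.72
tool_pos: [0.6117, -0.1971, 0.1812]
ee_rot: [0.001, 0.969, 0.246, 0.001]
contact_force: [0.6, 0.5, -0.6]
width: 0.761
```

```bash
python3 - <<'E'
from h import *
st(); plan(.6110,-.1979,.1285,-61.5)
E
```

```text
t 40.73 tcp [ 0.6117 -0.1971  0.1812] tilt [ 2.2e-03 -8.0e-04 -1.0e+00] toolx yaw deg 28.5 F [ 0.6  0.5 -0.6] w 0.761
 row cm [-0.11  0.02  5.27] rv [ 0.002 -0.002  0.   ]
```

jog_arm --pt "-0.1 0 1 0 0 0 255" --pt "-0.1 0 2 0 0 0 255" --pt "-0.1 0 3 0 0 0 255" --pt "-0.1 0 4 0 0 0 255" --pt "-0.1 0 4.6 0 0 0 255" --pt "-0.1 0 4.6 0 0 0 255" --pt "-0.1 0 4.6 0 0 0 255"

```text
time: 41.6
tool_pos: [0.6106, -0.1972, 0.1342]
ee_rot: [0.0, 0.969, 0.246, 0.0]
contact_force: [0.6, -0.3, -0.3]
width: 0.765
```

```bash
python3 - <<'E'
from h import *
st(); plan(.6110,-.1979,.1285,-61.5)
E
```

```text
t 41.6 tcp [ 0.6106 -0.1972  0.1342] tilt [ 8.e-04 -2.e-04 -1.e+00] toolx yaw deg 28.52 F [ 0.6 -0.3 -0.3] w 0.765
 row cm [0.   0.08 0.57] rv [ 0.001 -0.001  0.   ]
```

jog_arm --pt "0 0 0.3 0 0 0 255" --pt "0 0 0.5 0 0 0 255" --pt "0 0 0.6 0 0 0 255" --pt "0 0 0.6 0 0 0 255"

```text
time: 42.1
tool_pos: [0.6107, -0.1971, 0.1286]
ee_rot: [0.0, 0.969, 0.246, 0.001]
contact_force: [-0.5, 0.5, 2.5]
width: 0.76
```

Seated at the expected height (0.1286) with light contact. Releasing.

jog_arm --pt "0 0 0 0 0 0 0" --pt "0 0 0 0 0 0 0" --pt "0 0 0 0 0 0 0" --pt "0 0 0 0 0 0 0" --pt "0 0 -4 0 0 0 0" --pt "0 0 -9 0 0 0 0" --pt "0 0 -13 0 0 0 0" --pt "0 0 -13 0 0 0 0"

```text
time: 43.1
tool_pos: [0.612, -0.1978, 0.2635]
ee_rot: [0.003, 0.969, 0.246, 0.004]
contact_force: [0.5, -0.7, 0.2]
width: 1.003
```

```bash
python3 - <<'E'
from h import *
st()
c=cam('wrist','w30');P=cloud(c);
for x,y,r in lips(c,P,.174): print('shelf',tosh(np.array([x,y])/1000))
lips(c,P)
c=cam('top');P=cloud(c);lips(c,P)
plan(.459,-.379,.20,-61.5)
E
```

```text
t 43.1 tcp [ 0.612  -0.1978  0.2635] tilt [ 0.0094 -0.0039 -0.9999] toolx yaw deg 28.52 F [ 0.5 -0.7  0.2] w 1.003
lip px [316. 201.] world 610.6 -198.4 r 34.1 n 1363
shelf [  -1.99402569 -185.47240812]
lip px [384. 329.] world 462.9 -378.9 r 37.3 n 599
lip px [458. 204.] world 458.0 -378.0 r 34.4 n 111
 row cm [-21.99   8.74   5.78] rv [ 0.    -0.001  0.   ]
```

View pics/w30.png

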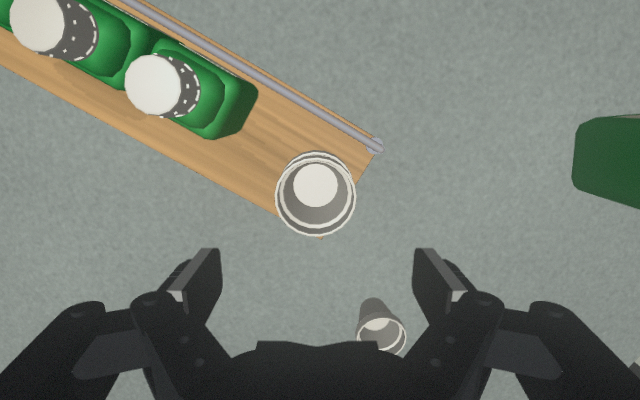

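Nested; the lip is at (316,195), height 0.174. Now the last cup.

jog_arm --pt "-5 2 0 0 0 0 0" --pt "-10 4 0 0 0 0 0" --pt "-15 6 2 0 0 0 0" --pt "-19 7.5 5 0 0 0 0" --pt "-22 8.7 7 0 0 0 0" --pt "-22 8.7 7 0 0 0 0" --pt "-22 8.7 7 0 0 0 0"

```text
time: 44.08
tool_pos: [0.4586, -0.3779, 0.1867]
ee_rot: [-0.001, 0.969, 0.246, -0.0]
contact_force: [0.4, -0.2, 0.3]
width: 1.0
```

```bash
python3 - <<'E'
from h import *
st(); c=cam('wrist','w31');P=cloud(c); lips(c,P);plan(.459,-.379,.0245,-61.5)
E
```

```text
t 44.08 tcp [ 0.4586 -0.3779  0.1867] tilt [-8.0e-04  1.9e-03 -1.0e+00] toolx yaw deg 28.53 F [ 0.4 -0.2  0.3] w 1.0
lip px [318. 193.] world 457.4 -379.9 r 34.0 n 1084
lip px [257. 302.] world 307.7 -387.6 r 35.0 n 821
 row cm [-0.09  0.09 16.32] rv [-0.    -0.001  0.001]
```

View pics/w31.png

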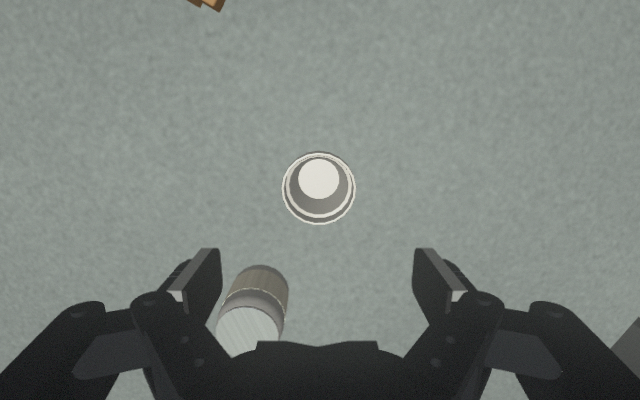

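jog_arm --pt "-0.2 0.1 6 0 0 0 0" --pt "-0.2 0.1 11 0 0 0 0" --pt "-0.2 0.1 14 0 0 0 0" --pt "-0.2 0.1 15.6 0 0 0 0" --pt "-0.2 0.1 16.2 0 0 0 0" --pt "-0.2 0.1 16.2 0 0 0 0" --pt "-0.2 0.1 16.3 0 0 0 0" --pt "-0.2 0.1 16.3 0 0 0 255" --pt "-0.2 0.1 16.3 0 0 0 255" --pt "-0.2 0.1 16.3 0 0 0 255" --pt "-0.2 0.1 16.3 0 0 0 255" --pt "-0.2 0.1 16.3 0 0 0 255"

```text
time: 45.62
tool_pos: [0.4579, -0.3809, 0.0265]
ee_rot: [0.001, 0.969, 0.246, 0.001]
contact_force: [-1.2, 2.0, 6.0]
width: 0.762
```

```bash
python3 - <<'E'
from h import *
st(); c=cam('wrist','w32'); plan(.6107,-.1979,.27,-61.5)
E
```

```text
t 45.62 tcp [ 0.4579 -0.3809  0.0265] tilt [ 0.0017 -0.0013 -1.    ] toolx yaw deg 28.52 F [-1.2  2.   6. ] w 0.762
 row cm [ 22.19  -8.74 -24.34] rv [ 0.002 -0.001  0.   ]
```

View pics/w32.png

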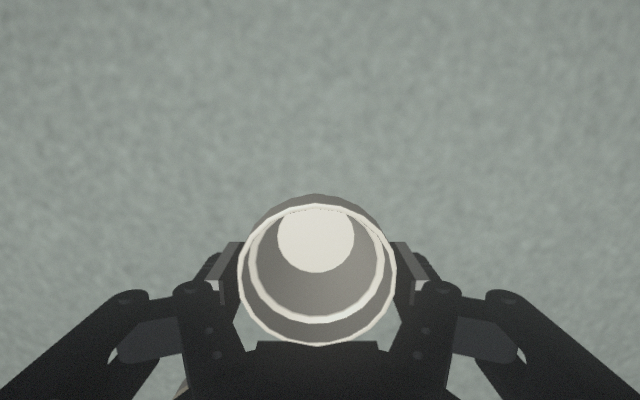

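jog_arm --pt "0 0 -5 0 0 0 255" --pt "0 0 -10 0 0 0 255" --pt "0 0 -15 0 0 0 255" --pt "0 0 -20 0 0 0 255" --pt "4 -1.6 -24.3 0 0 0 255" --pt "9 -3.5 -24.3 0 0 0 255" --pt "14 -5.5 -24.3 0 0 0 255" --pt "19 -7.5 -24.3 0 0 0 255" --pt "22.1 -8.7 -24.3 0 0 0 255" --pt "22.1 -8.7 -24.3 0 0 0 255" --pt "22.1 -8.7 -24.3 0 0 0 255" --pt "22.1 -8.7 -24.3 0 0 0 255"

```text
time: 47.18
tool_pos: [0.6093, -0.1996, 0.2678]
ee_rot: [0.0, 0.969, 0.245, -0.0]
contact_force: [-0.6, -0.0, -0.9]
width: 0.762
```

```bash
python3 - <<'E'
from h import *
st(); c=cam('wrist','w33'); plan(.6107,-.1979,.1545,-61.5)
E
```

```text
t 47.17 tcp [ 0.6093 -0.1996  0.2678] tilt [-0.e+00 -3.e-04 -1.e+00] toolx yaw deg 28.42 F [-0.6 -0.  -0.9] w 0.762
 row cm [ 0.2  -0.09 11.34] rv [ 0.    -0.    -0.001]
```

View pics/w33.png

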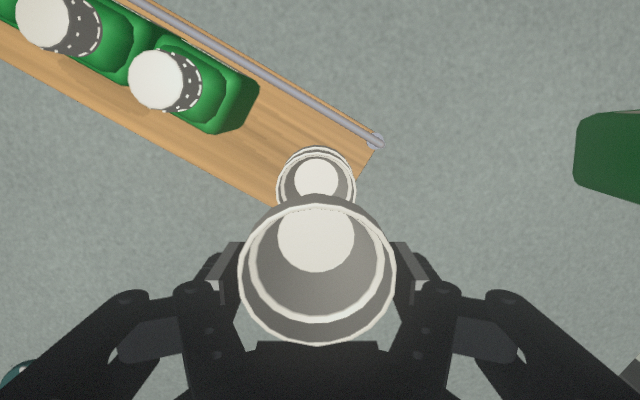

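The held cup (316,265) is in line with the stack (315,183). Lowering.

jog_arm --pt "0.05 -0.05 3 0 0 0 255" --pt "0.05 -0.05 5 0 0 0 255" --pt "0.05 -0.05 6 0 0 0 255" --pt "0.05 -0.05 6 0 0 0 255" --pt "0.05 -0.05 6 0 0 0 255"

```text
time: 47.85
tool_pos: [0.6106, -0.1983, 0.2092]
ee_rot: [0.001, 0.969, 0.246, 0.001]
contact_force: [0.2, -1.0, -1.3]
width: 0.763
```

```bash
python3 - <<'E'
from h import *
st(); plan(.6107,-.1979,.1545,-61.5)
E
```

```text
t 47.85 tcp [ 0.6106 -0.1983  0.2092] tilt [ 2.2e-03 -8.0e-04 -1.0e+00] toolx yaw deg 28.5 F [ 0.2 -1.  -1.3] w 0.763
 row cm [ 0.02 -0.04  5.47] rv [ 0.002 -0.002 -0.   ]
```

jog_arm --pt "0 0 1 0 0 0 255" --pt "0 0 2 0 0 0 255" --pt "0 0 3 0 0 0 255" --pt "0 0 4 0 0 0 255" --pt "0 0 4.7 0 0 0 255" --pt "0 0 4.7 0 0 0 255" --pt "0 0 4.7 0 0 0 255"

```text
time: 48.72
tool_pos: [0.6104, -0.1979, 0.1611]
ee_rot: [0.0, 0.969, 0.246, 0.0]
contact_force: [-0.4, -0.5, -1.3]
width: 0.764
```

```bash
python3 - <<'E'
from h import *
st(); plan(.6107,-.1979,.1545,-61.5)
E
```

```text
t 48.73 tcp [ 0.6104 -0.1979  0.1611] tilt [ 8.e-04 -2.e-04 -1.e+00] toolx yaw deg 28.52 F [-0.4 -0.5 -1.3] w 0.764
 row cm [0.03 0.01 0.66] rv [ 0.001 -0.001  0.   ]
```

jog_arm --pt "0 0 0.3 0 0 0 255" --pt "0 0 0.5 0 0 0 255" --pt "0 0 0.65 0 0 0 255" --pt "0 0 0.75 0 0 0 255" --pt "0 0 0.75 0 0 0 255"

```text
time: 49.35
tool_pos: [0.6106, -0.1979, 0.1546]
ee_rot: [0.001, 0.969, 0.246, 0.001]
contact_force: [-0.6, 0.0, 4.4]
width: 0.76
```

Seated. Release, lift clear and retreat toward the robot.

jog_arm --pt "0 0 0 0 0 0 0" --pt "0 0 0 0 0 0 0" --pt "0 0 0 0 0 0 0" --pt "0 0 0 0 0 0 0" --pt "0 0 -4 0 0 0 0" --pt "0 0 -9 0 0 0 0" --pt "0 0 -14 0 0 0 0" --pt "0 0 -14 0 0 0 0"

```text
time: 50.35
tool_pos: [0.6118, -0.1985, 0.3001]
ee_rot: [0.004, 0.969, 0.246, 0.005]
contact_force: [0.4, 0.2, -0.5]
width: 0.996
```

```bash
python3 - <<'E'
from h import *
st()
c=cam('wrist','w34');P=cloud(c);
for x,y,r in lips(c,P,.198): print('shelf',tosh(np.array([x,y])/1000))
plan(.40,-.05,.30,-1.53)
E
```

```text
t 50.35 tcp [ 0.6118 -0.1985  0.3001] tilt [ 0.0111 -0.0046 -0.9999] toolx yaw deg 28.53 F [ 0.4  0.2 -0.5] w 0.996
lip px [313. 196.] world 610.3 -197.3 r 34.0 n 1216
shelf [  -2.23433231 -184.38480871]
 row cm [-11.46 -23.09  -0.51] rv [ 6.000e-03 -1.000e-03 -1.046e+00]
```

View pics/w34.png

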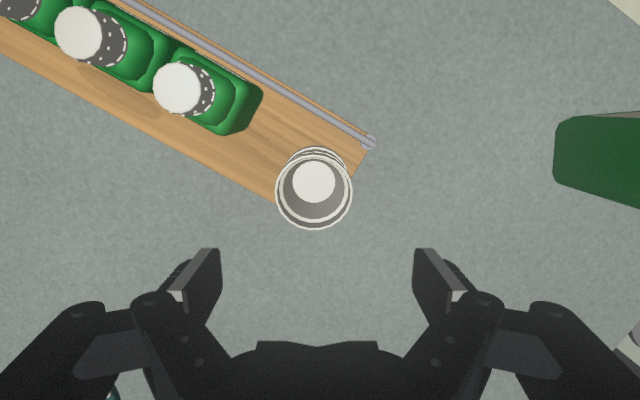

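```bash
python3 - <<'E'
from h import *
plan(.50,.05,.34,-91.5)
E
```

```text
row cm [  2.11 -27.08  -4.47] rv [ 0.004 -0.005  0.524]
```

jog_arm --pt "-4 0 -4 0 0 0 0" --pt "-6 -5 -4.5 0 0 0.1 0" --pt "-6 -11 -4.5 0 0 0.2 0" --pt "-4 -17 -4.5 0 0 0.3 0" --pt "-2 -22 -4.5 0 0 0.4 0" --pt "2.1 -27 -4.5 0 0 0.52 0" --pt "2.1 -27 -4.5 0 0 0.52 0" --pt "2.1 -27 -4.5 0 0 0.52 0"

```text
time: 51.4
tool_pos: [0.4993, 0.0494, 0.3365]
ee_rot: [0.0, 1.0, -0.01, -0.002]
contact_force: [-0.8, 0.0, 0.8]
width: 0.998
```

```bash
python3 - <<'E'
from h import *
st()
c=cam('wrist','w35'); c=cam('top','t35'); c=cam('scene'); i=c['image'][140:280,150:480]; cv2.imwrite('pics/s35.png',cv2.resize(i,None,fx=2.4,fy=2.4,interpolation=cv2.INTER_CUBIC))
E
```

```text
t 51.4 tcp [0.4993 0.0494 0.3365] tilt [-3.1e-03 -6.0e-04 -1.0e+00] toolx yaw deg -1.19 F [-0.8  0.   0.8] w 0.998
```

View pics/w35.png

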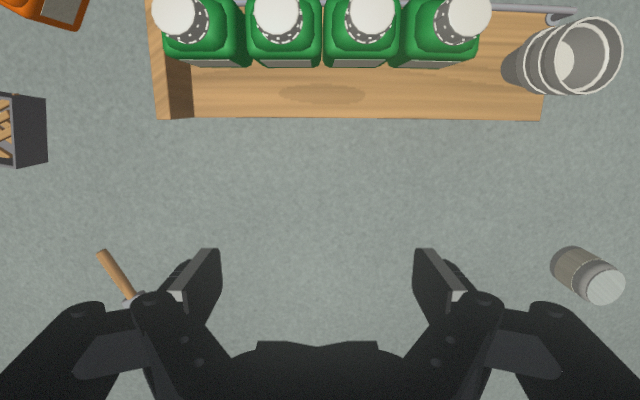

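View pics/s35.png

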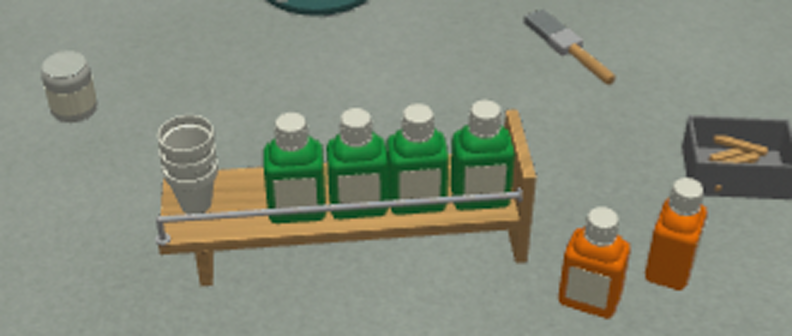

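```bash
python3 - <<'E'
from h import *
for n,z0,z1 in [('wrist',.225,0),('top',.225,0),('scene',.225,0)]:
    c=cam(n);P=cloud(c); Z=P[...,2]; s=tosh(P.reshape(-1,3)).reshape(P.shape[:2]+(2,))
    cap=(Z>.217)&(Z<.235)&(abs(s[...,0])<60)&(s[...,1]<215)&(s[...,1]>-110)&(masks(c)['green']==0)&(masks(c)['hsv'][...,1]<60)&(masks(c)['hsv'][...,2]>90)
    for b,ss,ce in blobs(cap,20): print(n,'cap',ss[4],tosh(onplane(c,ce,.225)[0]).round(1))
    g=(masks(c)['green']>0)&(Z>.10)&(Z<.17)&(s[...,1]>-110)&(s[...,1]<215)&(abs(s[...,0])<60)
    y=s[g]
    if n=='wrist':
        f=(s[...,0]<0)&g; h,_=np.histogram(s[f][:,1],bins=np.arange(-105,216,3)); print('front-face hist',h.tolist())
        q=s[f]; 
        for cy in (172,95.5,18,-58.5):
            t=q[abs(q[:,1]-cy)<34]; print(cy,'front x fit',np.polyfit(t[:,1],t[:,0],1).round(3) if len(t)>10 else None)
E
```

```text
wrist cap 1566 [ 17.3 169.3]
wrist cap 1516 [16.5 90.6]
wrist cap 1484 [17.1 17.9]
wrist cap 1598 [ 17.9 -56.9]
front-face hist [0, 0, 0, 0, 0, 0, 0, 0, 1, 1, 0, 1, 0, 0, 0, 2, 1, 0, 0, 1, 0, 0, 0, 0, 0, 4, 7, 1, 0, 1, 0, 2, 4, 3, 3, 4, 7, 3, 3, 4, 3, 5, 2, 5, 3, 5, 6, 2, 5, 3, 13, 18, 5, 5, 7, 9, 8, 6, 6, 6, 6, 4, 6, 5, 7, 7, 6, 7, 8, 9, 8, 7, 12, 9, 11, 11, 4, 0, 0, 0, 49, 41, 34, 12, 6, 6, 7, 5, 6, 6, 5, 6, 6, 8, 10, 5, 10, 11, 9, 11, 7, 0, 0, 0, 0, 0]
172 front x fit [-0.015 -2.912]
95.5 front x fit [ 5.000e-03 -6.197e+00]
18 front x fit [ 0.019 -4.902]
-58.5 front x fit [ 0.039 -1.707]
top cap 109 [ 20.8 171.8]
top cap 112 [20.6 91.6]
top cap 110 [21.  18.2]
top cap 111 [ 21.4 -57.8]
scene cap 107 [24.  89.1]
scene cap 108 [ 25.7 168.9]
scene cap 111 [25.  15.7]
scene cap 112 [ 25.1 -60.7]
```

jog_arm --pt "3 0 -3 0 0 0 0" --pt "7 0 -4 0 0 0 0" --pt "10 0 -4 0 0 0 0" --pt "10 0 -4 0 0 0 0" --pt "10 0 -4 0 0 0 0"

```text
time: 52.32
tool_pos: [0.5993, 0.0467, 0.3782]
ee_rot: [-0.0, 1.0, -0.012, -0.0]
contact_force: [-0.3, 0.3, -0.2]
width: 1.001
```

```bash
python3 - <<'E'
from h import *
st()
c=cam('wrist','w36');P=cloud(c);Z=P[...,2]; s=tosh(P.reshape(-1,3)).reshape(Z.shape+(2,)); g=masks(c)['green']>0
# shoulder plateau + body top: split by cap y
for cy in (172,92,18,-58):
    k=g&(Z>.166)&(abs(s[...,1]-cy)<36)&(abs(s[...,0]-20)<40); t=s[k]
    r=cv2.minAreaRect(t.astype(np.float32)); print(cy,np.round(r[0],1),np.round(r[1],1),round(r[2],1),len(t), np.percentile(t,[1,99],axis=0).round(1).tolist())
cap=(Z>.217)&(Z<.235)&~g&(abs(s[...,0]-20)<45)&(s[...,1]>-110)
for b,ss,ce in blobs(cap,100): print('cap',tosh(onplane(c,ce,.225)[0]).round(1),ss[4])
E
```

```text
t 52.33 tcp [0.5993 0.0467 0.3782] tilt [-7.e-04  1.e-04 -1.e+00] toolx yaw deg -1.32 F [-0.3  0.3 -0.2] w 1.001
172 [ 21.4 170.6] [67.3 50. ] 89.7 800 [[-3.6, 137.6], [46.4, 202.6]]
92 [20.9 91.6] [48.7 68. ] 0.1 623 [[3.5, 59.9], [45.2, 124.7]]
18 [24.9 18. ] [66.4 43. ] 89.3 363 [[8.7, -13.1], [45.7, 51.0]]
-58 [ 37.3 -50.3] [33.9 69.9] 30.0 170 [[8.7, -86.7], [45.4, -25.9]]
cap [ 21.4 169.5] 1111
cap [21.1 90.8] 1089
cap [21.9 17.8] 1094
cap [ 22.  -57.4] 1097
```

View pics/w36.png

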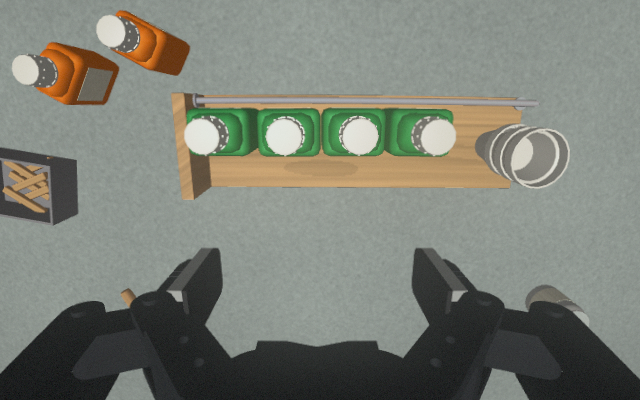

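The overhead view shows the row straight and square along the rail (caps at x = 207, 285, 360 and 434 px) and the cups nested upright at the open end. Every gap is below 15 mm and the arm is clear, so I'll hand in.

```bash
python3 -c "
from workcell import manip; print(manip.sign_off())"
```

```text
the job is handed in; nothing more can be done
None
```

I put the four green bottles in a row on the shelf from the end panel first, then nested the three cups there near the open end, and handed the job in at about 52 s. No verdict was reported.

**Last checks, in shelf coordinates:**
- **Bottles:** caps are at y of about 171, 91, 18 and −57 mm.
- **Gaps:** about 6–8 mm to the panel, about 7, 1 and 3 mm between neighbours, and about 5 mm to the rail. All are below 15 mm.
- **Squareness:** the first three bottles measured within about 1° of square. The cap hid too much of the fourth in that view, so I judged it square by eye.
- **Cups:** the stack stands at about (−2, −185) mm, and the last cup seated at the expected height.
- **Bystanders:** the peg box, tin, brush and orange bottles were not touched.

**What disagreed:**
- **Gripper frame:** the fingertips measured about 43 mm further back than the stated tool frame implies. My first grasp closed harmlessly above a cap, and I corrected for the offset after that.
- **Knocked cup:** one cup was knocked about 4 cm aside during the run, so I measured it again before picking it up.
- **Bottle 2:** it reads about 4 mm nearer to bottle 3 than where I aimed it. That explains the 7 mm gap to bottle 1 and the 1 mm gap to bottle 3.
- **Camera spread:** the three cameras differ by a few millimetres on absolute positions: x readings span about 17–25 mm, so the rail gap is the least certain of these figures.

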